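Empty, reload and start the offcut tumbler

TASK

Tip the tumbling pot over by its crank handle so that all the finished stones drop out into the catch tray, then stand the pot fully upright again. Load every offcut from the floor tile into the pot, and when all are in, press the roller of the lever switch just until it clicks, hold it there for half a second without overtravelling it, and let it spring back. Leave the stones in the tray and the cup, float and scraper alone.

Things in the scene. Friction and masses are not known exactly. Their poses are not given: they have to be found in the camera images.
- pot (a joint): Tilt of the tumbling pot, rad: 0 upright against its stop, grows as it tips towards the catch tray, end stop at 2.3. Open round aluminium pot hung on two posts by a level axle through its middle. The axle is stiff (about 2 N at the handle): the pot stays at any tilt it is left at. The stones slide out by a tilt of about 2.1.
- pivot (a point): Point on the pot's axle, at the pot's centre, 115 mm above the bench. Fixed on the stand, whose place and yaw vary. Its x axis runs along the axle, away from the robot; its y axis points level to the tray side, to which the pot tips; z is up.
- handle (a point): Middle of the pot's crank handle: round black bar, 14 mm thick, 72 mm long, parallel to the axle, 135 mm from the pivot along its -x (robot's side), 75 mm off the axle. Pot upright: it leans 1.15 rad from vertical to the pivot's -y, 31 mm above the axle. As the pot tips it swings by the same angle over the top to the tray side. Pinch it from above; it turns between the pads.
- pot_in (a point): Centre of the pot's inner floor, turns with the pot; z axis towards the mouth, 82 mm away. Upright, the floor is 75 mm and the rim 157 mm above the bench. Pot: outer radius 50 mm at the bottom, 58 mm at the rim, wall 4 mm, 87 mm tall.
- tray_in (a point): Centre of the floor of the aluminium catch tray beside and under the pot, fixed on the stand, axes as the pivot's. Inside 136 mm along x and 216 mm along y; floor 6 mm above the bench, side walls 34 mm high, 54 mm at the far end.
- roller_top (a point): Top of the roller of a roller lever switch, about 129 mm above the bench: a grey roller 18 mm across and 18 mm wide on the free end of a 55 mm lever, on a black switch box on a fixed foot whose place and yaw vary. Press it straight down. Its x axis points along the lever to the hinge, y along the roller.
- lever_arm (a joint): Angle of the roller lever, rad: 0 free, grows as the roller is pressed down; 0.01 rad is 0.55 mm at the roller. The switch clicks at 0.11 (6 mm down, about 3.7 N; the force grows by 0.5 N per mm from 0.7 N) and is overtravelled and damaged past 0.25 (14 mm, about 7.5 N). It springs back when let go.
- slab: Grey floor tile lying fixed on the bench, 270 x 240 x 10 mm, on which the offcuts start; origin at the centre of its underside.
- cup: Paper cup, 74 mm across, 85 mm tall, origin under its centre. Not part of the job.
- float: Wooden plasterer's float lying on the bench, 100 x 240 mm plate with a blue handle, 60 mm tall, origin under its centre. Not part of the job.
- scraper: Spatula lying on the bench, origin under its middle. Not part of the job.
- offcut1_c (a point): Centre of a square-edged tile offcut of 40 (x) x 26 (y) x 20 (z) mm, terracotta with a white glazed face, 30 to 65 g; starts lying flat, 20 mm tall, on the grey floor tile, at any yaw. 4 to 6 such offcuts are there.
- offcut2_c (a point): Centre of a square-edged tile offcut of 40 (x) x 26 (y) x 20 (z) mm, terracotta with a white glazed face, 30 to 65 g; starts lying flat, 20 mm tall, on the grey floor tile, at any yaw. 4 to 6 such offcuts are there.
- offcut3_c (a point): Centre of a square-edged tile offcut of 40 (x) x 26 (y) x 20 (z) mm, terracotta with a white glazed face, 30 to 65 g; starts lying flat, 20 mm tall, on the grey floor tile, at any yaw. 4 to 6 such offcuts are there.
- offcut4_c (a point): Centre of a square-edged tile offcut of 40 (x) x 26 (y) x 20 (z) mm, terracotta with a white glazed face, 30 to 65 g; starts lying flat, 20 mm tall, on the grey floor tile, at any yaw. 4 to 6 such offcuts are there.
- offcut5_c (a point): Centre of a square-edged tile offcut of 40 (x) x 26 (y) x 20 (z) mm, terracotta with a white glazed face, 30 to 65 g; starts lying flat, 20 mm tall, on the grey floor tile, at any yaw. 4 to 6 such offcuts are there.
- offcut6_c (a point): Centre of a square-edged tile offcut of 40 (x) x 26 (y) x 20 (z) mm, terracotta with a white glazed face, 30 to 65 g; starts lying flat, 20 mm tall, on the grey floor tile, at any yaw. 4 to 6 such offcuts are there.
- stone1_c (a point): Centre of a finished tumbled marble stone with rounded edges, 22 x 26 x 16 mm, 25 g; starts inside the pot.
- stone2_c (a point): Centre of a finished tumbled marble stone with rounded edges, 22 x 26 x 16 mm, 25 g; starts inside the pot.
- stone3_c (a point): Centre of a finished tumbled marble stone with rounded edges, 22 x 26 x 16 mm, 25 g; starts inside the pot.
Things that resemble listed ones, but are neither listed nor needed, are in the scene too. What is shaped like the part that bears offcut1_c but pink is not meant. Leave any turquoise look-alike of the part that bears offcut6_c alone.

How it is judged:
On the way, in this order (a step that is already met when the one before it is completed fails the run):
1. all finished stones lie in the catch tray and the pot is tipped (x of stone1_c in the frame of tray_in between -0.075 and 0.075 m and y of stone1_c in the frame of tray_in between -0.115 and 0.115 m and z of stone1_c in the frame of tray_in between -0.005 and 0.055 m and x of stone2_c in the frame of tray_in between -0.075 and 0.075 m and y of stone2_c in the frame of tray_in between -0.115 and 0.115 m and z of stone2_c in the frame of tray_in between -0.005 and 0.055 m and x of stone3_c in the frame of tray_in between -0.075 and 0.075 m and y of stone3_c in the frame of tray_in between -0.115 and 0.115 m and z of stone3_c in the frame of tray_in between -0.005 and 0.055 m and value of joint pot above 0.5 rad), for 0.2 s.
2. the pot stands upright again, the stones still in the tray (x of stone1_c in the frame of tray_in between -0.075 and 0.075 m and y of stone1_c in the frame of tray_in between -0.115 and 0.115 m and z of stone1_c in the frame of tray_in between -0.005 and 0.055 m and x of stone2_c in the frame of tray_in between -0.075 and 0.075 m and y of stone2_c in the frame of tray_in between -0.115 and 0.115 m and z of stone2_c in the frame of tray_in between -0.005 and 0.055 m and x of stone3_c in the frame of tray_in between -0.075 and 0.075 m and y of stone3_c in the frame of tray_in between -0.115 and 0.115 m and z of stone3_c in the frame of tray_in between -0.005 and 0.055 m and value of joint pot below 0.12 rad), for 0.2 s.
3. every offcut lies in the upright pot (horizontal distance between each of offcut1_c, offcut2_c, offcut3_c, offcut4_c, offcut5_c, offcut6_c and pot_in below 0.052 m and z of offcut1_c in the frame of pot_in between 0 and 0.08 m and z of offcut2_c in the frame of pot_in between 0 and 0.08 m and z of offcut3_c in the frame of pot_in between 0 and 0.08 m and z of offcut4_c in the frame of pot_in between 0 and 0.08 m and z of offcut5_c in the frame of pot_in between 0 and 0.08 m and z of offcut6_c in the frame of pot_in between 0 and 0.08 m and value of joint pot below 0.12 rad), for 0.3 s.
4. with the pot loaded and upright, the switch is pressed to its click (0.11 rad) and held (all of step 3 and x of stone1_c in the frame of tray_in between -0.075 and 0.075 m and y of stone1_c in the frame of tray_in between -0.115 and 0.115 m and z of stone1_c in the frame of tray_in between -0.005 and 0.055 m and x of stone2_c in the frame of tray_in between -0.075 and 0.075 m and y of stone2_c in the frame of tray_in between -0.115 and 0.115 m and z of stone2_c in the frame of tray_in between -0.005 and 0.055 m and x of stone3_c in the frame of tray_in between -0.075 and 0.075 m and y of stone3_c in the frame of tray_in between -0.115 and 0.115 m and z of stone3_c in the frame of tray_in between -0.005 and 0.055 m and value of joint lever_arm above 0.11 rad), for 0.3 s.
At the end, for the whole second after the job is handed in: All three stones lie in the catch tray, every offcut that is there lies in the pot, the pot is upright (tilt under 0.12 rad), the switch lever is free again (under 0.03 rad), and everything is at rest (all of step 3 and x of stone1_c in the frame of tray_in between -0.075 and 0.075 m and y of stone1_c in the frame of tray_in between -0.115 and 0.115 m and z of stone1_c in the frame of tray_in between -0.005 and 0.055 m and x of stone2_c in the frame of tray_in between -0.075 and 0.075 m and y of stone2_c in the frame of tray_in between -0.115 and 0.115 m and z of stone2_c in the frame of tray_in between -0.005 and 0.055 m and x of stone3_c in the frame of tray_in between -0.075 and 0.075 m and y of stone3_c in the frame of tray_in between -0.115 and 0.115 m and z of stone3_c in the frame of tray_in between -0.005 and 0.055 m and value of joint lever_arm below 0.03 rad and linear speed of each of offcut1, offcut2, offcut3, offcut4, offcut5, offcut6, stone1, stone2, stone3 below 0.03 m/s); the robot touches nothing.
It fails at once if the switch lever is overtravelled (past 0.25 rad) (value of joint lever_arm above 0.25 rad).
It fails at once if the cup is moved by more than 40 mm (distance of cup from where it was at the start of the episode above 0.04 m).
It fails at once if the float is moved by more than 40 mm (distance of float from where it was at the start of the episode above 0.04 m).
It fails at once if the scraper is moved by more than 40 mm (distance of scraper from where it was at the start of the episode above 0.04 m).
Of offcut1, offcut2, offcut3, offcut4, offcut5, offcut6 only 4 to 6 are there at a start; the rules pass over those that are not, and their reading is None.
At some moment in a run one of offcut1, offcut2, offcut3, offcut4, offcut5, offcut6 may be knocked a few centimetres aside while the robot is not near it.
It also fails if it takes over 210 s, if anything falls off the work surface, if the arm or the gripper's body presses on something with over 40 N, if the wrist force passes 120 N, or if a joint passes its speed limit or range.

ROBOT

A 6-joint arm with a two-finger parallel gripper is mounted at the origin on the work surface. World frame = base frame: x ahead of the robot, y to its left, z up, the work surface at z = 0. Lengths are in m, angles in rad, forces in N, time in s.
With the tool pointing down it reaches from about 0.275 to 0.85 m from the base axis. Payload 5.2 kg.
Tool frame: the origin (TCP) lies midway between the tips of the shut fingers; the grasp point (between the pads) lies 19 mm behind it; z points along the fingers, y is the direction in which the jaws open and shut (so a half turn about z gives the same grasp; the last joint's range is limited). The gripper opens to 85 mm and grips with 20 to 120 N. Pads are 22 mm wide; open, the fingers measure 114 mm over their backs; the gripper's body (76 mm by 85 mm) begins 54 mm behind the grasp point. The pads swing forward as they close: fully open they stand 13 mm farther back than shut.
Start: joints at [1.126, 0.259, 1.535, -0, 1.348, -0.203], TCP at [0.132, 0.534, 0.231] pointing down, gripper open.
Joint ranges: [-3.14, 3.14], [-0.91, 2.08], [0.19, 2.58], [-1.22, 4.36], [0.22, 2.71], [-3.12, 3.12]. Speed limits (rad/s): [2.57, 2.57, 3.14, 3.14, 3.14, 3.14].

INTERFACE

Orientations are given as [roll, pitch, yaw] about the fixed x, y, z axes, in that order (R = Rz(yaw) Ry(pitch) Rx(roll)).
In Python, from station import get_state, grab_frame, sign_off gives the robot as it stands.
- The arm moves only by the tool arm_command, never from a script. Its argument "moves" is a list of rows, each an object with "delta_rot": the turn, a rotation vector about the tool's x, y, z in rad, a list of three; "linear": the shift along the tool's x, y, z in m, a list of three; "gripper": the opening, from 0 (shut) to 1 (fully open). In form: [{"delta_rot": [ax, ay, az], "linear": [x, y, z], "gripper": gripper}, ...]. A call has 1 to 8 rows; each row shifts and turns the pose as measured when the row begins, along the tool's axes as they then stand; what a row does not reach is not made up. A row lasts 1/8 s, in which the tool goes at most 62.5 mm and 10.7 degrees, less where a joint would pass 70% of its speed; a pose out of reach is approached as far as the arm can. A call is refused whole if a number of a shift passes 0.0625 or a number of a turn 0.188, either way. A call with a gripper value outside its range is refused whole. The fingers move at their own pace and stop on an object; "grip_force" is the grip in N (left out, the last holds). Time passes only in rows, so rows that do not move let the fingers close. It gives the time, the measured TCP pose, the force and the opening at its end, in the units of the state.
- get_state(): the state, without advancing time (a new reading comes with each control period).
- grab_frame(name): name is "side" or "top"; returns a dict with "image" (420x560x3 uint8, red, green, blue), "K" (3x3 intrinsics, pixels), "eye" and "orientation" of the camera in the world. Camera axes: x right, y down, z forward; pixel columns grow to the right and rows downward; lengths in m; the calibration is good to about 2 mm. A picture is of the moment at which its call begins. There is no depth.
- sign_off(): hands the job in, once; it reports no verdict.
The state is a dict: "time": time; "q": joint angles; "qvel": joint speeds; "effort": joint torques, N m; "position": TCP position; "orientation": TCP orientation; "wrist_force": force on the tool from outside, world axes, zero at the start; "torque": the same for the moment, N m; "gripper_width": finger opening in m.
Only numpy, scipy, OpenCV 4.12 (cv2) and the standard library are available. Lean on these libraries where they do the work, as an engineer would, in place of code of your own. Each camera call takes 0.05 s, during which the arm holds its last target.

## Working session

There is one attempt and no reset: what is moved stays moved. The work goes in short steps, Python scripts to look and compute and a tool call to move; the robot and the scene stay as the last step left them, time stands still between calls to the robot, and variables do not carry over. Pictures are saved under pics/ and viewed, and the job is handed in when it is done.

Besides the shell and the picture viewer there is one more tool, called after "Emit:" by a JSON object that holds its "name" and its "arguments". arm_command: Moves the arm, as the interface text tells. Its arguments: {"type":"object","properties":{"moves":{"type":"array","items":{"type":"object","properties":{"delta_rot":{"type":"array","items":{"type":"number"}},"linear":{"type":"array","items":{"type":"number"}},"gripper":{"type":"number"}}}},"grip_force":{"type":"number"}},"required":["moves"]}

```bash
mkdir -p pics; ls
python3 - <<'E'
from station import *
import cv2
print(get_state())
for n in ("side","top"):
    f=grab_frame(n); print(n,f["K"],f["eye"],f["orientation"])
    cv2.imwrite(f"pics/{n}0.png",f["image"][:,:,::-1])
E
```

```text
pics
{'time': 0.0, 'q': array([ 1.12619034e+00,  2.59387201e-01,  1.53611031e+00,  2.94934519e-05,
        1.34801007e+00, -2.02772728e-01]), 'qvel': array([-2.90926349e-04,  7.65048308e-05,  2.24281037e-04, -8.24421006e-04,
        1.08950643e-03, -1.25190998e-03]), 'effort': array([-6.01538741e-04, -4.46035874e+01, -2.90561199e+01, -4.83862823e-04,
        1.21598749e-02,  3.48388539e-05]), 'position': array([0.13143034, 0.53350785, 0.23043999]), 'orientation': array([-3.13972275e+00, -4.13801270e-04,  2.89975247e+00]), 'wrist_force': array([-0.11817273, -0.50246293,  0.42332062]), 'torque': array([-0.00586829,  0.01182285, -0.04513313]), 'gripper_width': 0.08522776278251983}
side [[467.34054563   0.         282.40633253]
 [  0.         467.34054563 213.79809795]
 [  0.           0.           1.        ]] [-0.05323956 -0.80030285  0.74878172] [-2.15033042e+00 -2.10309354e-04 -6.20247926e-01]
top [[492.91941907   0.         268.12200916]
 [  0.         492.91941907 217.72775421]
 [  0.           0.           1.        ]] [0.30278358 0.01172152 1.68712726] [-3.00131275 -0.00901182 -1.5628381 ]
```

View pics/top0.png

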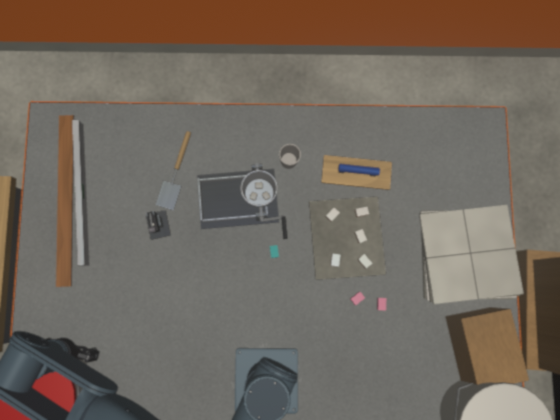

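View pics/side0.png

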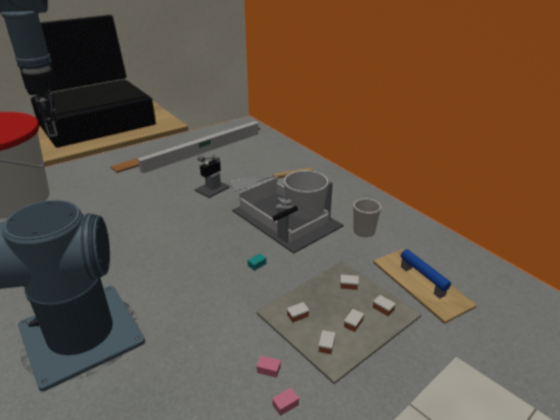

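Top view: five white-faced offcuts on the grey tile at about (333,214), (362,212), (361,236), (336,260) and (366,261). The look-alikes are pink at (358,298) and (382,304) and turquoise at (275,251). The pot is at (259,190), its handle at (284,228) and the switch at (155,222). Next I'll take close crops.

```bash
cat > h.py <<'E'
import numpy as np, cv2
from scipy.spatial.transform import Rotation as R
from station import *
def cam(f):
    return np.array(f["K"]),np.array(f["eye"]),R.from_euler('xyz',f["orientation"]).as_matrix()
def ray(f,px,z):
    K,e,M=cam(f); d=M@np.linalg.inv(K)@np.array([px[0],px[1],1.]); return e+d*(z-e[2])/d[2]
def proj(f,P):
    K,e,M=cam(f); p=K@M.T@(np.array(P)-e); return p[:2]/p[2]
def tri(f1,p1,f2,p2):
    A=[];b=[]
    for f,p in((f1,p1),(f2,p2)):
        K,e,M=cam(f); d=M@np.linalg.inv(K)@np.array([p[0],p[1],1.]); d/=np.linalg.norm(d)
        Q=np.eye(3)-np.outer(d,d); A.append(Q); b.append(Q@e)
    return np.linalg.lstsq(np.vstack(A),np.hstack(b),rcond=None)[0]
def crop(f,x0,y0,w,h,s,name):
    c=f["image"][y0:y0+h,x0:x0+w,::-1]; cv2.imwrite(name,cv2.resize(c,None,fx=s,fy=s,interpolation=cv2.INTER_CUBIC))
E
python3 - <<'E'
from h import *
import pickle
ft=grab_frame("top");fs=grab_frame("side")
pickle.dump((ft,fs),open("f0.pkl","wb"))
crop(ft,140,160,160,100,5,"pics/ct.png")
crop(fs,190,140,160,120,5,"pics/cs.png")
crop(ft,300,190,100,100,6,"pics/cslab.png")
E
```

```text
(no output)
```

View pics/ct.png

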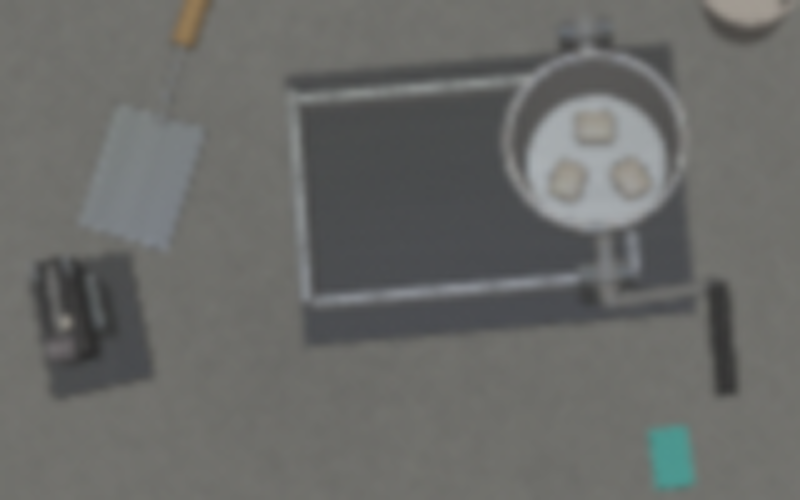

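View pics/cs.png

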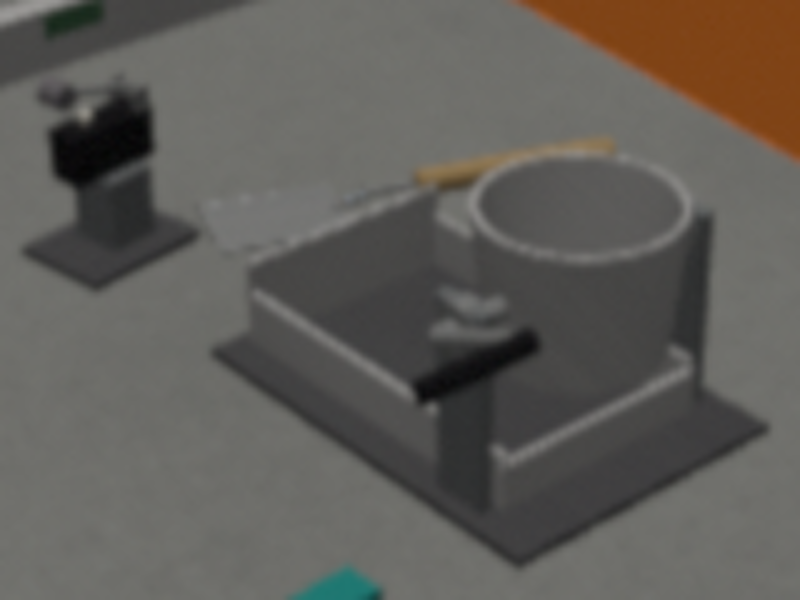

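View pics/cslab.png

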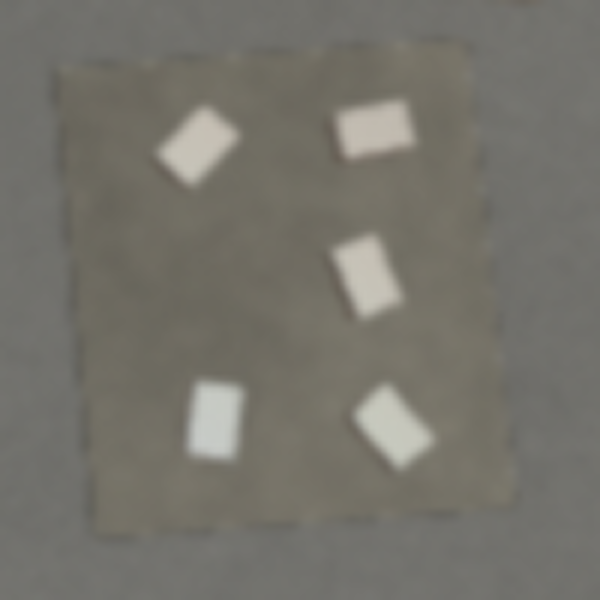

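Run:
```python
from h import *
import pickle
ft,fs=pickle.load(open("f0.pkl","rb"))
np.set_printoptions(precision=4,suppress=True)
rim=ray(ft,(259,188.4),.157); print("pivot xy from rim",rim)
h=ray(ft,(284.4,227.4),.146); print("handle",h, "tri",tri(ft,(284.4,227.4),fs,(285.4,213.4)))
a=ray(ft,(140+716/5,160+285/5),.146);b=ray(ft,(140+726/5,160+392/5),.146); print("hends",a,b,np.linalg.norm(a-b),np.arctan2(*(a-b)[1::-1]))
# tray baseplate/wall edges yaw: near wall top line
for p,q in (((290,97),(535,78)),((307,301),(580,280)),((290,80),(304,343))):
    A=ray(ft,(140+p[0]/5,160+p[1]/5),.04);B=ray(ft,(140+q[0]/5,160+q[1]/5),.04);print(np.arctan2(*(A-B)[1::-1]))
# offcuts
im=ft["image"]; hsv=cv2.cvtColor(im,cv2.COLOR_RGB2HSV)
m=((hsv[...,2]>150)).astype(np.uint8); m2=np.zeros_like(m); m2[195:285,308:388]=m[195:285,308:388]
n,l,st,c=cv2.connectedComponentsWithStats(m2)
for i in range(1,n):
    if st[i,4]<20: continue
    ys,xs=np.nonzero(l==i)
    P=np.array([ray(ft,(x,y),.03) for x,y in zip(xs,ys)])[:,:2]
    cc=P.mean(0); ev,V=np.linalg.eigh(np.cov((P-cc).T)); v=V[:,1]
    print(st[i,4],c[i],cc,"long yaw",np.arctan2(v[1],v[0])%np.pi, "size",np.sqrt(12*ev))
crop(ft,140,200,40,45,14,"pics/sw.png"); crop(fs,190,148,50,40,14,"pics/sws.png")
```

```text
pivot xy from rim [0.6123 0.0292 0.157 ]
handle [ 0.4902 -0.052   0.146 ] tri [ 0.4903 -0.052   0.1446]
hends [ 0.5233 -0.0481  0.146 ] [ 0.4555 -0.0546  0.146 ] 0.068134538321561 0.09601174982833831
1.659985951698547
1.6576548651104281
0.07972373520014223
93 [362.0538 211.0753] [ 0.5628 -0.3213] long yaw 1.7671118456757078 size [0.0268 0.0409]
97 [332.6804 213.732 ] [ 0.5527 -0.221 ] long yaw 2.392474134112196 size [0.0276 0.0405]
98 [360.8571 235.4898] [ 0.4791 -0.3156] long yaw 0.37103073274344167 size [0.027  0.0421]
95 [335.2842 259.6211] [ 0.3969 -0.2281] long yaw 2.974835700725666 size [0.0268 0.0395]
103 [364.9709 260.5534] [ 0.3946 -0.3279] long yaw 0.685469643561921 size [0.0274 0.0422]
```

View pics/sw.png

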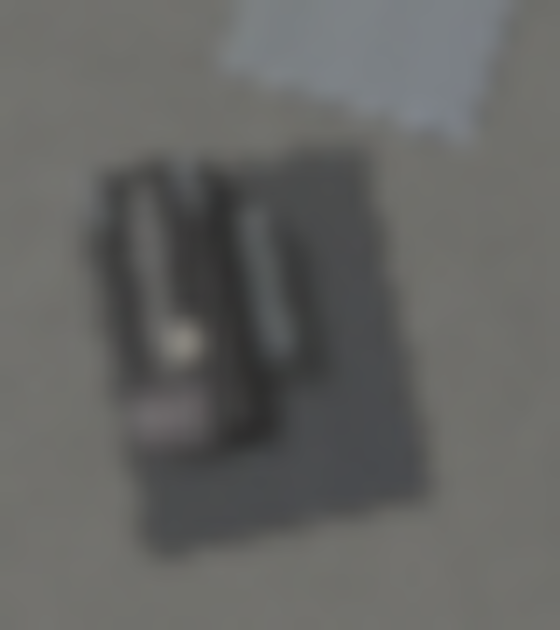

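View pics/sws.png

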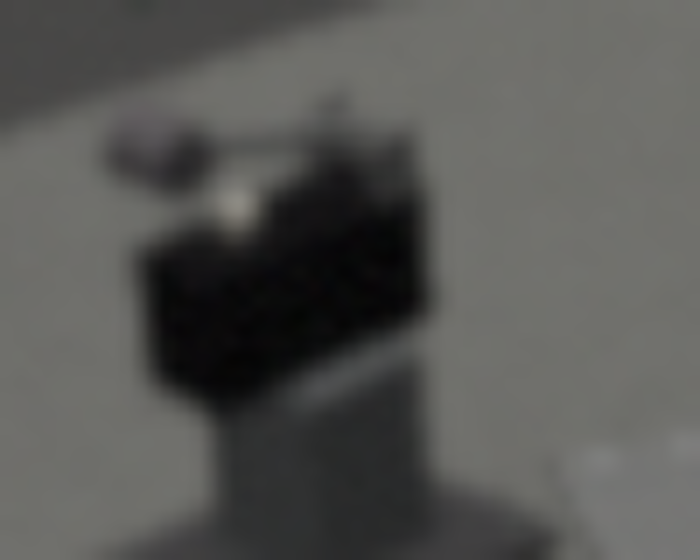

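```bash
cat >> h.py <<'E'
np.set_printoptions(precision=4,suppress=True)
def plan(target,yaw):
    s=get_state(); M=R.from_euler('xyz',s["orientation"]); 
    T=R.from_euler('xyz',[np.pi,0,yaw]); 
    rv=(M.inv()*T).as_rotvec(); d=np.array(target)-s["position"]
    print("turn",rv,"| shift cur axes",M.inv().apply(d),"| shift in target axes",T.inv().apply(d),"| pos",s["position"],"yaw",s["orientation"][2],"q6",s["q"][5])
E
python3 -c "
from h import *
plan([.486,-.052,.25],3.23)"
```

```text
turn [-0.0011 -0.0004 -0.3302] | shift cur axes [-0.4844 -0.4838 -0.0188] | shift in target axes [-0.3013 -0.6147 -0.0192] | pos [0.1316 0.5337 0.2308] yaw 2.899808612629073 q6 -0.20282457909180246
```

Emit:
{"name": "arm_command", "arguments": {"moves": [{"delta_rot": [0, 0, -0.165], "linear": [0, 0, -0.01], "gripper": 1}, {"delta_rot": [0, 0, -0.165], "linear": [0, 0, -0.009], "gripper": 1}, {"delta_rot": [0, 0, 0], "linear": [-0.025, -0.051, 0], "gripper": 1}, {"delta_rot": [0, 0, 0], "linear": [-0.025, -0.051, 0], "gripper": 1}, {"delta_rot": [0, 0, 0], "linear": [-0.025, -0.051, 0], "gripper": 1}, {"delta_rot": [0, 0, 0], "linear": [-0.025, -0.051, 0], "gripper": 1}, {"delta_rot": [0, 0, 0], "linear": [-0.025, -0.051, 0], "gripper": 1}, {"delta_rot": [0, 0, 0], "linear": [-0.025, -0.051, 0], "gripper": 1}]}}

```text
time: 1.2
position: [0.3143, 0.2389, 0.2492]
orientation: [-3.139, 0.0, -3.033]
wrist_force: [0.6, 0.2, -0.0]
gripper_width: 0.0851
```

```bash
python3 -c "
from h import *
plan([.486,-.052,.25],3.23)"
```

```text
turn [-0.0021  0.0003  0.0202] | shift cur axes [-0.1392 -0.3078 -0.0001] | shift in target axes [-0.1454 -0.3049 -0.0008] | pos [0.3143 0.2389 0.2492] yaw -3.0330196515387557 q6 -1.3114022916813528
```

Emit:
{"name": "arm_command", "arguments": {"moves": [{"delta_rot": [0, 0, 0.02], "linear": [-0.024, -0.051, 0], "gripper": 1}, {"delta_rot": [0, 0, 0], "linear": [-0.024, -0.051, 0], "gripper": 1}, {"delta_rot": [0, 0, 0], "linear": [-0.024, -0.051, 0], "gripper": 1}, {"delta_rot": [0, 0, 0], "linear": [-0.024, -0.051, 0], "gripper": 1}, {"delta_rot": [0, 0, 0], "linear": [-0.024, -0.051, 0], "gripper": 1}, {"delta_rot": [0, 0, 0], "linear": [-0.02, -0.04, 0], "gripper": 1}, {"delta_rot": [0, 0, 0], "linear": [0, 0, 0], "gripper": 1}]}}

```text
time: 2.08
position: [0.4856, -0.056, 0.25]
orientation: [-3.14, 0.003, -3.06]
wrist_force: [0.8, -0.1, -0.2]
gripper_width: 0.0856
```

```bash
python3 -c "
from h import *
plan([.486,-.052,.127],3.23)
fs=grab_frame('side');crop(fs,190,110,160,120,5,'pics/a1.png')"
```

```text
turn [-0.0017  0.0034 -0.0069] | shift cur axes [-0.0003  0.0042  0.123 ] | shift in target axes [-0.0007  0.004   0.123 ] | pos [ 0.4856 -0.056   0.25  ] yaw -3.060113073064486 q6 -1.9957064239279199
```

View pics/a1.png

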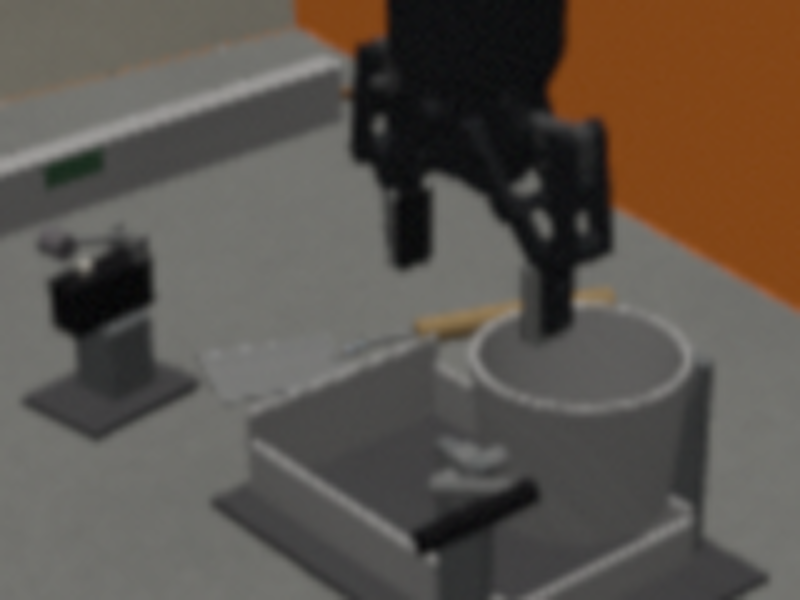

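The gripper is open above the handle, which is at crop (477,517), and the jaws close across the bar. Next I descend and grip it.

Emit:
{"name": "arm_command", "arguments": {"moves": [{"delta_rot": [0, 0.003, -0.007], "linear": [0, 0.004, 0.04], "gripper": 1}, {"delta_rot": [0, 0, 0], "linear": [0, 0, 0.04], "gripper": 1}, {"delta_rot": [0, 0, 0], "linear": [0, 0, 0.03], "gripper": 1}, {"delta_rot": [0, 0, 0], "linear": [0, 0, 0.013], "gripper": 1}]}}

```text
time: 2.62
position: [0.4831, -0.046, 0.1257]
orientation: [-3.141, 0.002, -3.048]
wrist_force: [0.8, 0.2, 0.5]
gripper_width: 0.0852
```

Emit:
{"name": "arm_command", "arguments": {"moves": [{"gripper": 0.3}, {"gripper": 0.1}, {"gripper": 0}, {"gripper": 0}, {"gripper": 0}, {"gripper": 0}], "grip_force": 40}}

```text
validation failed for argument at $.mo...
```

```bash
python3 -c "
from h import *
plan([.486,-.052,.127],3.23)
fs=grab_frame('side');crop(fs,190,110,160,120,5,'pics/a2.png')"
```

```text
turn [-0.0004  0.0025  0.005 ] | shift cur axes [-0.0024 -0.0062 -0.0013] | shift in target axes [-0.0024 -0.0062 -0.0013] | pos [ 0.4831 -0.046   0.1257] yaw -3.048205951866046 q6 -1.9904312261577715
```

View pics/a2.png

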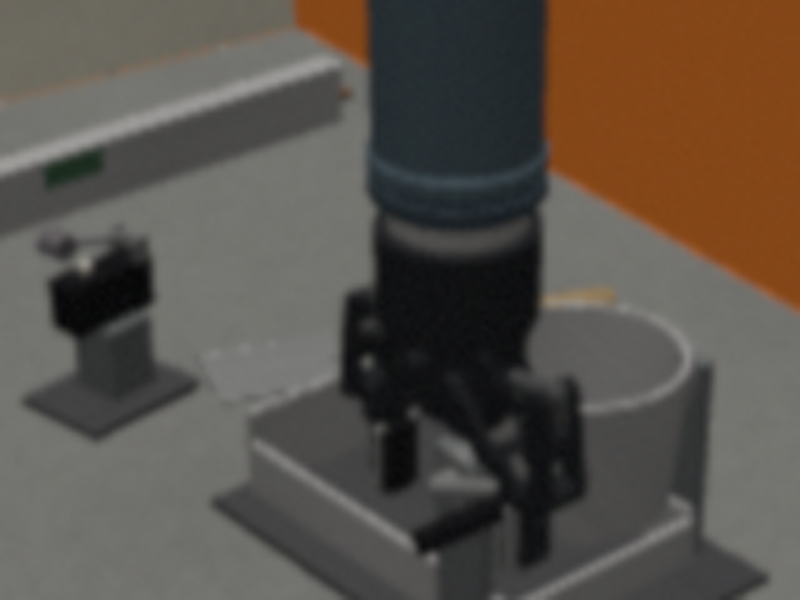

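The fingers straddle the bar. They sit about 6 mm too far to +y, so I correct that and close.

Emit:
{"name": "arm_command", "arguments": {"moves": [{"delta_rot": [0, 0, 0.005], "linear": [-0.002, -0.006, 0], "gripper": 0.6}, {"delta_rot": [0, 0, 0], "linear": [0, 0, 0], "gripper": 0.3}, {"delta_rot": [0, 0, 0], "linear": [0, 0, 0], "gripper": 0.1}, {"delta_rot": [0, 0, 0], "linear": [0, 0, 0], "gripper": 0}, {"delta_rot": [0, 0, 0], "linear": [0, 0, 0], "gripper": 0}, {"delta_rot": [0, 0, 0], "linear": [0, 0, 0], "gripper": 0}], "grip_force": 40}}

```text
time: 3.42
position: [0.4874, -0.052, 0.1284]
orientation: [-3.139, 0.007, -3.053]
wrist_force: [-0.2, 0.3, -1.6]
gripper_width: 0.0123
```

```bash
python3 -c "
from h import *
plan([.486,-.052,.127],3.23)
t0=-1.15
a=t0
for i in range(1,18):
    b=t0+2.2*i/17; print(i, np.round(75*(np.sin(b)-np.sin(a)),1), np.round(-75*(np.cos(b)-np.cos(a)),1)); a=b
fs=grab_frame('side');crop(fs,190,110,160,120,5,'pics/a3.png')"
```

```text
turn [-0.0021  0.007   0.0006] | shift cur axes [0.0014 0.0002 0.0014] | shift in target axes [0.0014 0.0002 0.0014] | pos [ 0.4874 -0.052   0.1284] yaw -3.052587973211179 q6 -1.995416526305147
1 4.5 -8.6
2 5.6 -7.9
3 6.6 -7.1
4 7.4 -6.2
5 8.2 -5.2
6 8.8 -4.1
7 9.2 -2.9
8 9.5 -1.7
9 9.7 -0.5
10 9.7 0.8
11 9.5 2.0
12 9.1 3.2
13 8.7 4.4
14 8.0 5.5
15 7.3 6.4
16 6.4 7.3
17 5.4 8.1
```

View pics/a3.png

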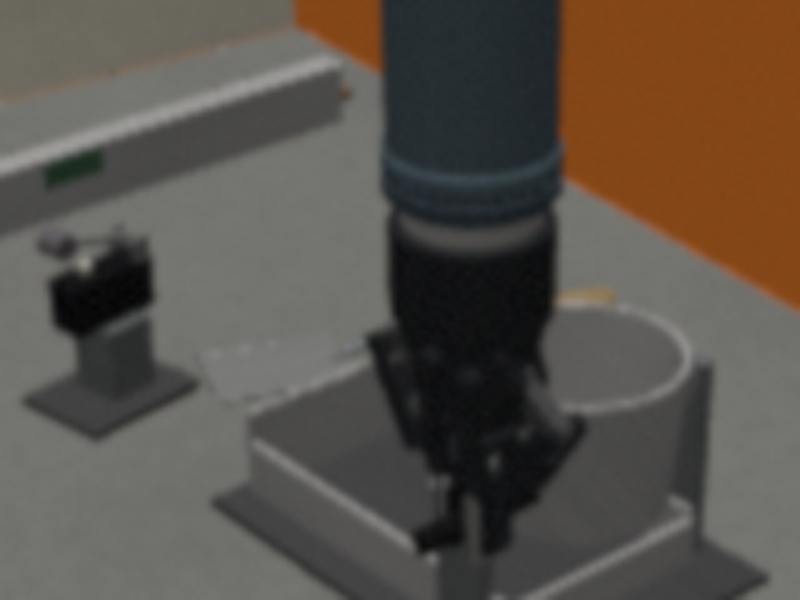

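Emit:
{"name": "arm_command", "arguments": {"moves": [{"delta_rot": [0, 0, 0], "linear": [0, 0.0045, -0.0086], "gripper": 0}, {"delta_rot": [0, 0, 0], "linear": [0, 0.0056, -0.0079], "gripper": 0}, {"delta_rot": [0, 0, 0], "linear": [0, 0.0066, -0.0071], "gripper": 0}, {"delta_rot": [0, 0, 0], "linear": [0, 0.0074, -0.0062], "gripper": 0}, {"delta_rot": [0, 0, 0], "linear": [0, 0.0082, -0.0052], "gripper": 0}, {"delta_rot": [0, 0, 0], "linear": [0, 0.0088, -0.0041], "gripper": 0}]}}

```text
time: 4.22
position: [0.4837, -0.014, 0.1711]
orientation: [-3.129, 0.007, -3.052]
wrist_force: [1.6, -4.6, -4.7]
gripper_width: 0.0123
```

```bash
python3 -c "
from h import *
plan([.486,-.052,.127],3.23)
fs=grab_frame('side');crop(fs,190,110,160,120,5,'pics/a4.png')"
```

```text
turn [-0.0125  0.0072  0.0012] | shift cur axes [ 0.0014 -0.0375  0.0445] | shift in target axes [ 0.0011 -0.0381  0.0441] | pos [ 0.4837 -0.014   0.1711] yaw -3.051983129205012 q6 -1.9091627203794113
```

View pics/a4.png

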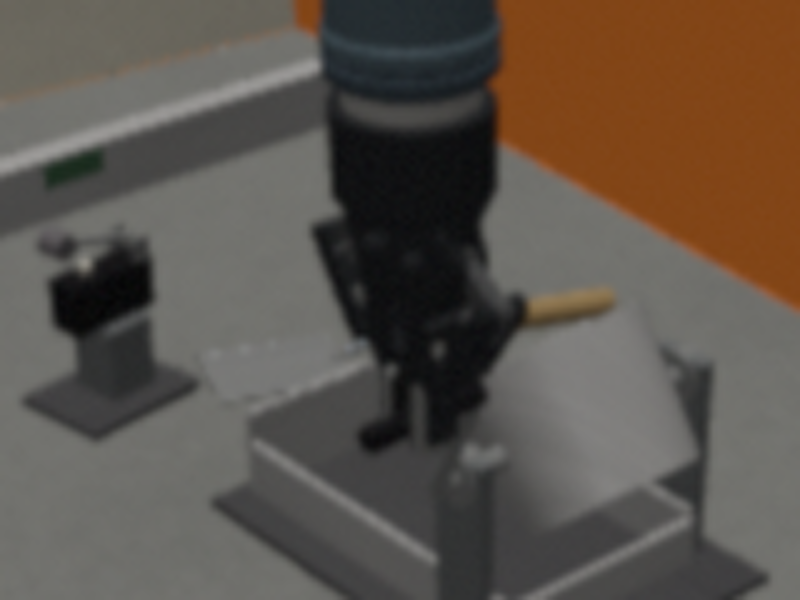

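Emit:
{"name": "arm_command", "arguments": {"moves": [{"delta_rot": [-0.005, 0, 0], "linear": [0, 0.0095, -0.002], "gripper": 0}, {"delta_rot": [-0.004, 0, 0], "linear": [0, 0.0096, -0.0012], "gripper": 0}, {"delta_rot": [0, 0, 0], "linear": [0, 0.0097, -0.0003], "gripper": 0}, {"delta_rot": [0, 0, 0], "linear": [0, 0.0097, 0.0008], "gripper": 0}, {"delta_rot": [0, 0, 0], "linear": [0, 0.0095, 0.0025], "gripper": 0}, {"delta_rot": [0, 0, 0], "linear": [0, 0.0091, 0.0035], "gripper": 0}]}}

```text
time: 5.03
position: [0.4791, 0.0368, 0.1774]
orientation: [-3.118, 0.013, -3.049]
wrist_force: [0.5, -7.7, -3.0]
gripper_width: 0.0121
```

```bash
python3 -c "
from h import *
plan([.486,-.052,.127],3.23)"
```

```text
turn [-0.0237  0.0132  0.0037] | shift cur axes [ 0.002  -0.0878  0.0525] | shift in target axes [ 0.001  -0.0891  0.0504] | pos [0.4791 0.0368 0.1774] yaw -3.049347296266496 q6 -1.7953811840849745
```

Emit:
{"name": "arm_command", "arguments": {"moves": [{"delta_rot": [-0.015, 0.005, 0], "linear": [0, 0.0092, 0.006], "gripper": 0}, {"delta_rot": [-0.008, 0.005, 0], "linear": [0, 0.0086, 0.006], "gripper": 0}, {"delta_rot": [0, 0, 0], "linear": [0, 0.008, 0.0065], "gripper": 0}, {"delta_rot": [0, 0, 0], "linear": [0, 0.0075, 0.0072], "gripper": 0}, {"delta_rot": [0, 0, 0], "linear": [0, 0.0065, 0.0078], "gripper": 0}]}}

```text
time: 5.65
position: [0.4756, 0.0737, 0.1504]
orientation: [-3.131, 0.007, -3.047]
wrist_force: [-2.2, -7.0, 5.8]
gripper_width: 0.0121
```

```bash
python3 -c "
from h import *
plan([.486,-.052,.127],3.23)
fs=grab_frame('side');crop(fs,190,110,160,120,5,'pics/a5.png')"
```

```text
turn [-0.0108  0.0072  0.0065] | shift cur axes [ 0.0017 -0.1259  0.0247] | shift in target axes [ 0.0008 -0.1261  0.0234] | pos [0.4756 0.0737 0.1504] yaw -3.0466314190723445 q6 -1.7324238522918234
```

View pics/a5.png

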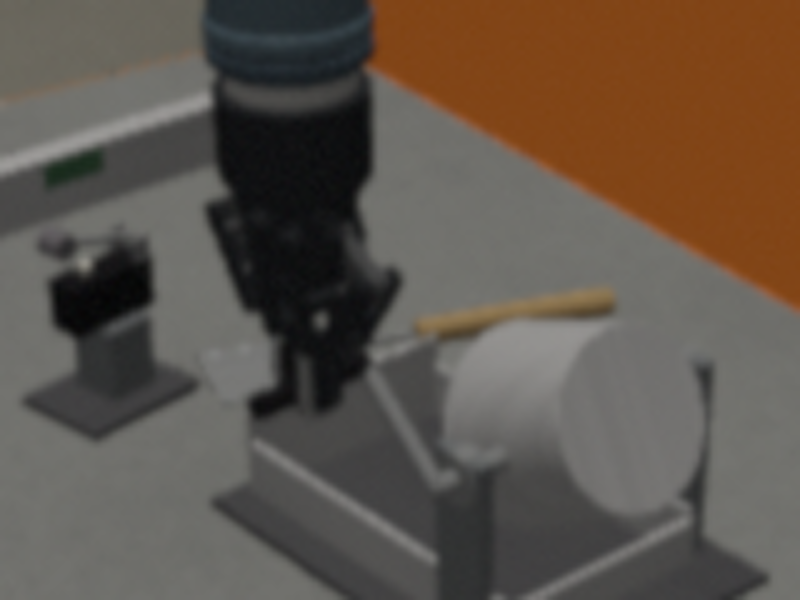

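Emit:
{"name": "arm_command", "arguments": {"moves": [{"delta_rot": [-0.01, 0, 0], "linear": [0, 0.005, 0.007], "gripper": 0}, {"delta_rot": [0, 0, 0], "linear": [0, 0.0045, 0.008], "gripper": 0}, {"delta_rot": [0, 0, 0], "linear": [0, 0.001, 0.004], "gripper": 0}, {"delta_rot": [0, 0, 0], "linear": [0, 0, 0], "gripper": 0}]}}

```text
time: 6.2
position: [0.4748, 0.0838, 0.1337]
orientation: [-3.138, 0.009, -3.045]
wrist_force: [-0.6, -4.6, -0.1]
gripper_width: 0.0123
```

```bash
python3 -c "
from h import *
plan([.486,-.052,.127],3.23)
fs=grab_frame('side');crop(fs,190,110,160,120,5,'pics/a6.png')
fs=grab_frame('top');crop(fs,180,150,120,90,6,'pics/a6t.png')"
```

```text
turn [-0.0031  0.009   0.0081] | shift cur axes [ 0.002  -0.1362  0.0071] | shift in target axes [ 0.0008 -0.1363  0.0067] | pos [0.4748 0.0838 0.1337] yaw -3.0450964005713446 q6 -1.7222052492138504
```

View pics/a6.png

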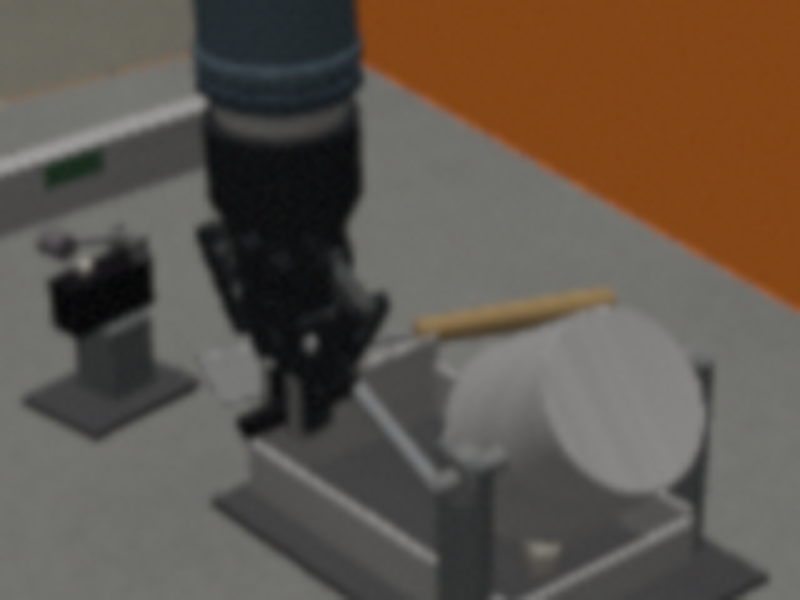

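View pics/a6t.png

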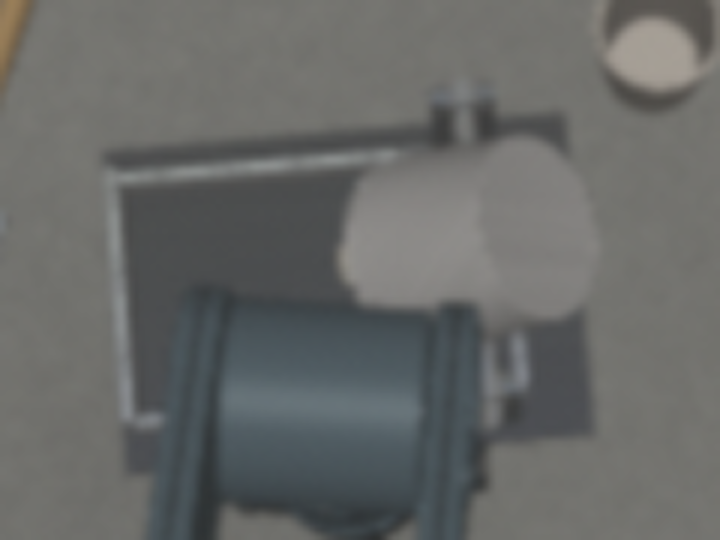

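Emit:
{"name": "arm_command", "arguments": {"moves": [{"delta_rot": [0, 0, 0], "linear": [0, 0.001, 0.005], "gripper": 0}, {"delta_rot": [0, 0, 0], "linear": [0, 0.0005, 0.004], "gripper": 0}, {"delta_rot": [0, 0, 0], "linear": [0, 0, 0], "gripper": 0}, {"delta_rot": [0, 0, 0], "linear": [0, 0, 0], "gripper": 0}, {"delta_rot": [0, 0, 0], "linear": [0, 0, 0], "gripper": 0}, {"delta_rot": [0, 0, 0], "linear": [0, 0, 0], "gripper": 0}]}}

```text
time: 7.05
position: [0.4748, 0.0842, 0.1326]
orientation: [-3.136, 0.012, -3.045]
wrist_force: [0.0, -2.8, 0.2]
gripper_width: 0.0126
```

```bash
python3 -c "
from h import *
plan([.486,-.052,.127],3.23)
fs=grab_frame('side');crop(fs,190,110,160,120,5,'pics/a7.png')
"
```

```text
turn [-0.0053  0.0122  0.0081] | shift cur axes [ 0.002  -0.1366  0.0063] | shift in target axes [ 0.0009 -0.1366  0.0056] | pos [0.4748 0.0842 0.1326] yaw -3.0450535214348697 q6 -1.7191055478102777
```

View pics/a7.png

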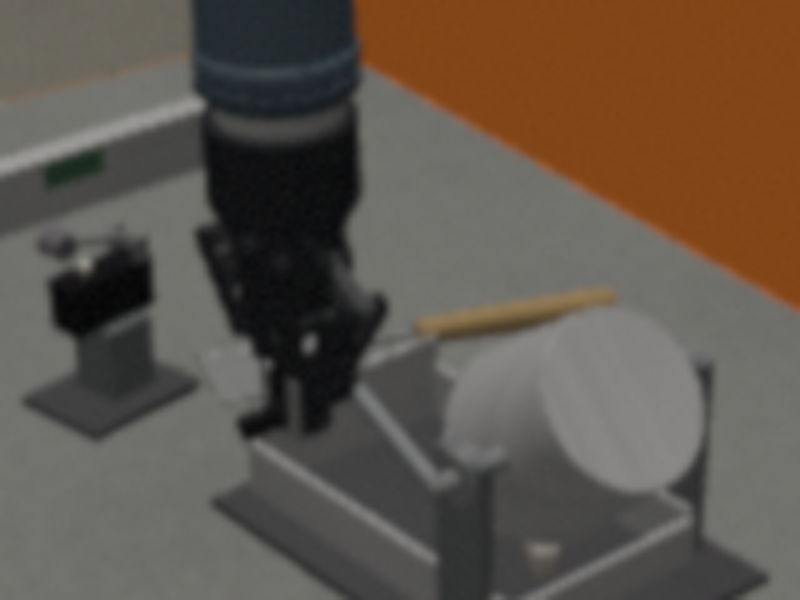

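```bash
cat > arc.py <<'E'
from h import *
import sys
# pivot yz: pivot-y coordinate relative to initial grasp; handle lean
s=get_state(); p=s["position"]; ax=np.array([-np.sin(.089),np.cos(.089)])
y=(p[:2]-np.array([.4874,-.052]))@ax-.0685; off=float(sys.argv[1])
z=p[2]+off-.115; l=np.arctan2(y,z); print("y,z,r,lean,tilt",y,z,np.hypot(y,z),l,l+1.15)
g=float(sys.argv[2]); n=int(sys.argv[3]); py,pz=y,z
for i in range(1,n+1):
    b=l+(g-l)*i/n; ny,nz=.075*np.sin(b),.075*np.cos(b); print(round(ny-py,4),round(-(nz-pz),4)); py,pz=ny,nz
E
python3 arc.py .0155 -.0 8
```

```text
y,z,r,lean,tilt 0.06825509106364425 0.03311414106122944 0.07586371856381263 1.1190969599609986 2.2690969599609985
-0.006 -0.0087
-0.0064 -0.0083
-0.0075 -0.0073
-0.0085 -0.0062
-0.0093 -0.0049
-0.0098 -0.0036
-0.0103 -0.0022
-0.0105 -0.0007
```

Emit:
{"name": "arm_command", "arguments": {"moves": [{"delta_rot": [0, 0, 0], "linear": [0, -0.006, -0.0087], "gripper": 0}, {"delta_rot": [0, 0, 0], "linear": [0, -0.0064, -0.0083], "gripper": 0}, {"delta_rot": [0, 0, 0], "linear": [0, -0.0075, -0.0073], "gripper": 0}, {"delta_rot": [0, 0, 0], "linear": [0, -0.0085, -0.0062], "gripper": 0}, {"delta_rot": [0, 0, 0], "linear": [0, -0.0093, -0.0049], "gripper": 0}, {"delta_rot": [0, 0, 0], "linear": [0, -0.0098, -0.0036], "gripper": 0}, {"delta_rot": [0, 0, 0], "linear": [0, -0.01, -0.002], "gripper": 0}]}}

```text
time: 7.98
position: [0.4792, 0.0392, 0.1781]
orientation: [3.118, 0.015, -3.046]
wrist_force: [-3.2, 9.2, 11.6]
gripper_width: 0.0123
```

```bash
python3 arc.py .0155 -1.15 8; python3 -c "
from h import *
plan([.486,-.052,.127],3.23)"
```

```text
y,z,r,lean,tilt 0.023065368598328792 0.07859710599627405 0.08191163714373136 0.28544911504207887 1.4354491150420787
-0.0151 0.004
-0.0134 -0.0002
-0.0133 0.0022
-0.0127 0.0045
-0.0116 0.0067
-0.0103 0.0087
-0.0086 0.0104
-0.0066 0.0117
turn [0.0231 0.0152 0.0071] | shift cur axes [ 0.0027 -0.0926  0.0489] | shift in target axes [ 0.0013 -0.0914  0.0511] | pos [0.4792 0.0392 0.1781] yaw -3.0462186119644286 q6 -1.8480743468587573
```

Emit:
{"name": "arm_command", "arguments": {"moves": [{"delta_rot": [0.012, 0.005, 0], "linear": [0, -0.011, 0.003], "gripper": 0}, {"delta_rot": [0.01, 0.005, 0], "linear": [0, -0.0105, 0.001], "gripper": 0}, {"delta_rot": [0, 0, 0], "linear": [0, -0.0105, 0.001], "gripper": 0}, {"delta_rot": [0, 0, 0], "linear": [0, -0.0105, 0.002], "gripper": 0}, {"delta_rot": [0, 0, 0], "linear": [0, -0.0105, 0.0035], "gripper": 0}]}}

```text
time: 8.6
position: [0.4836, -0.0066, 0.177]
orientation: [3.126, 0.012, -3.045]
wrist_force: [-1.4, 2.9, 7.1]
gripper_width: 0.0122
```

```bash
python3 arc.py .0155 -1.15 7; python3 -c "
from h import *
plan([.486,-.052,.127],3.23)"
```

```text
y,z,r,lean,tilt -0.022952380410769455 0.07746643429648108 0.08079517441736042 -0.2880478858759941 0.8619521141240059
-0.007 0.0087
-0.0082 0.0042
-0.0076 0.0052
-0.0069 0.0061
-0.0061 0.0069
-0.0053 0.0076
-0.0043 0.0082
turn [0.0156 0.0119 0.0081] | shift cur axes [ 0.0026 -0.0462  0.0492] | shift in target axes [ 0.0017 -0.0454  0.05  ] | pos [ 0.4836 -0.0066  0.177 ] yaw -3.0451389040105044 q6 -1.9339949572481216
```

Emit:
{"name": "arm_command", "arguments": {"moves": [{"delta_rot": [0.008, 0.005, 0], "linear": [0, -0.008, 0.006], "gripper": 0}, {"delta_rot": [0.008, 0.005, 0], "linear": [0, -0.008, 0.005], "gripper": 0}, {"delta_rot": [0, 0, 0], "linear": [0, -0.0076, 0.006], "gripper": 0}, {"delta_rot": [0, 0, 0], "linear": [0, -0.007, 0.007], "gripper": 0}, {"delta_rot": [0, 0, 0], "linear": [0, -0.006, 0.007], "gripper": 0}]}}

```text
time: 9.22
position: [0.4871, -0.043, 0.148]
orientation: [3.139, 0.004, -3.045]
wrist_force: [-0.3, 7.1, 5.3]
gripper_width: 0.0122
```

```bash
python3 arc.py .0155 -1.15 3; python3 -c "
from h import *
plan([.486,-.052,.127],3.23)
fs=grab_frame('side');crop(fs,190,110,160,120,5,'pics/a8.png')"
```

```text
y,z,r,lean,tilt -0.05946067111247763 0.0484819785251767 0.0767207511098655 -0.886758182084744 0.2632418179152559
-0.0026 0.0064
-0.0035 0.0056
-0.0029 0.0059
turn [0.0028 0.0036 0.0078] | shift cur axes [ 0.002  -0.009   0.0209] | shift in target axes [ 0.0019 -0.0089  0.021 ] | pos [ 0.4871 -0.043   0.148 ] yaw -3.045344743276769 q6 -1.9885506621200495
```

View pics/a8.png

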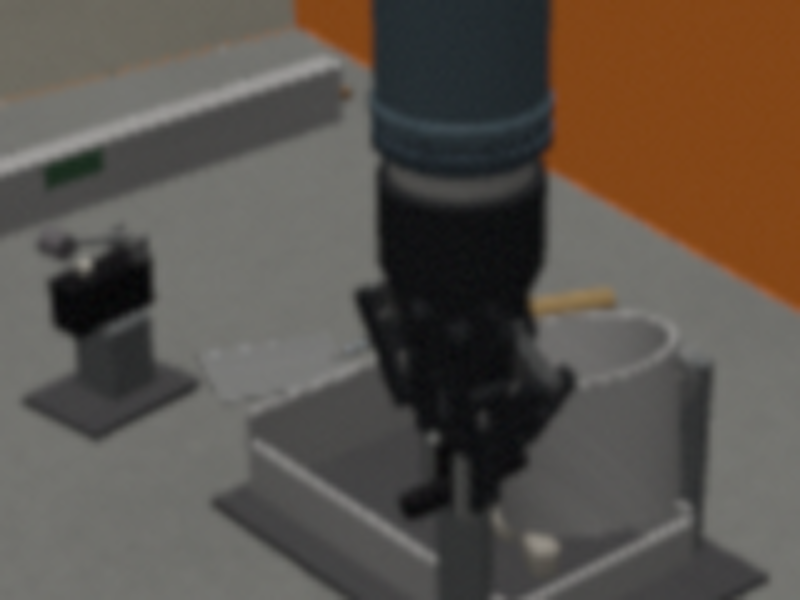

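Emit:
{"name": "arm_command", "arguments": {"moves": [{"delta_rot": [0, 0, 0], "linear": [0, -0.004, 0.0065], "gripper": 0}, {"delta_rot": [0, 0, 0], "linear": [0, -0.0035, 0.0065], "gripper": 0}, {"delta_rot": [0, 0, 0], "linear": [0, -0.003, 0.007], "gripper": 0}, {"delta_rot": [0, 0, 0], "linear": [0, -0.001, 0.005], "gripper": 0}, {"delta_rot": [0, 0, 0], "linear": [0, 0, 0], "gripper": 0}]}}

```text
time: 9.9
position: [0.4886, -0.0518, 0.1301]
orientation: [3.135, 0.008, -3.045]
wrist_force: [0.1, 3.4, -3.8]
gripper_width: 0.0123
```

```bash
python3 arc.py .0155 -1.15 3; python3 -c "
from h import *
plan([.486,-.052,.127],3.23)"
```

```text
y,z,r,lean,tilt -0.0683673247207103 0.030573123035995728 0.0748919684722012 -1.1502823969988574 -0.0002823969988574593
-0.0001 -0.0001
0.0 -0.0
0.0 -0.0
turn [0.0071 0.0078 0.0085] | shift cur axes [ 0.0027 -0.      0.0031] | shift in target axes [ 0.0026 -0.      0.0031] | pos [ 0.4886 -0.0518  0.1301] yaw -3.0447595008249855 q6 -2.013098369435692
```

Emit:
{"name": "arm_command", "arguments": {"moves": [{"delta_rot": [0, 0, 0], "linear": [0, -0.0005, 0.003], "gripper": 0}, {"delta_rot": [0, 0, 0], "linear": [0, 0, 0], "gripper": 0.3}, {"delta_rot": [0, 0, 0], "linear": [0, 0, 0], "gripper": 0.7}, {"delta_rot": [0, 0, 0], "linear": [0, 0, 0], "gripper": 1}, {"delta_rot": [0, 0, 0], "linear": [0, 0, -0.03], "gripper": 1}, {"delta_rot": [0, 0, 0], "linear": [0, 0, -0.05], "gripper": 1}, {"delta_rot": [0, 0, 0], "linear": [0, 0, -0.05], "gripper": 1}]}}

```text
time: 10.78
position: [0.485, -0.0552, 0.2553]
orientation: [3.135, -0.004, -3.044]
wrist_force: [0.7, -0.1, 0.5]
gripper_width: 0.0853
```

Emit:
{"name": "arm_command", "arguments": {"moves": [{"delta_rot": [0, 0, 0], "linear": [0, -0.05, -0.0], "gripper": 1}, {"delta_rot": [0, 0, 0], "linear": [0, -0.05, 0], "gripper": 1}, {"delta_rot": [0, 0, 0], "linear": [0.02, -0.05, 0], "gripper": 1}, {"delta_rot": [0, 0, 0], "linear": [0.03, -0.05, 0], "gripper": 1}]}}

```text
time: 11.28
position: [0.4584, -0.2639, 0.2579]
orientation: [3.141, 0.004, -3.036]
wrist_force: [0.2, 0.0, -0.3]
gripper_width: 0.0853
```

```bash
python3 -c "
from h import *
s=get_state();print(s['position'],s['wrist_force'])
fs=grab_frame('side');crop(fs,190,110,160,120,5,'pics/b.png')
fs=grab_frame('top');crop(fs,180,150,130,100,6,'pics/bt.png')"
```

```text
[ 0.4584 -0.2639  0.2579] [ 0.226   0.0058 -0.2663]
```

View pics/b.png

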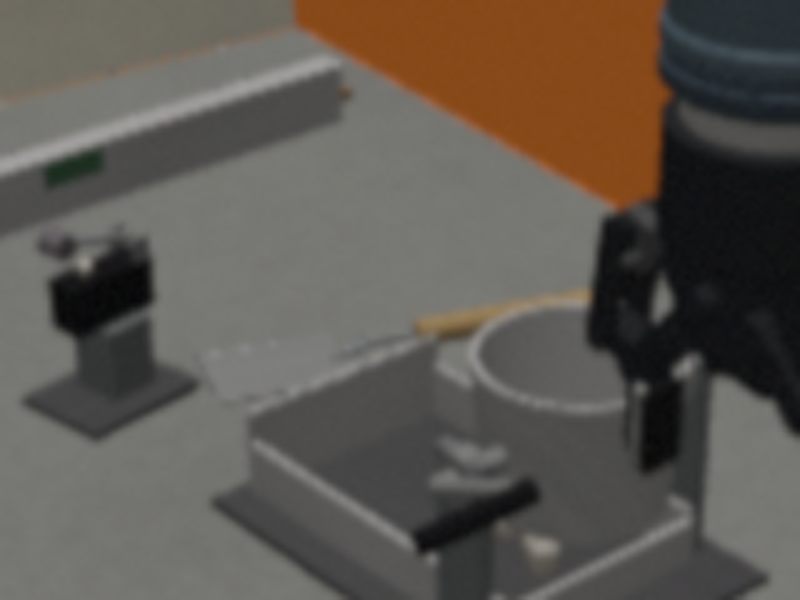

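View pics/bt.png

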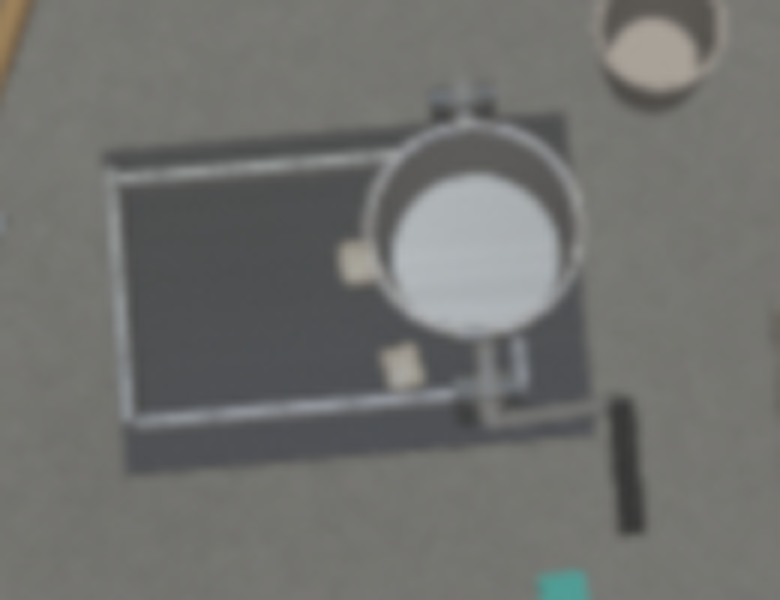

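```bash
python3 -c "
from h import *
ft=grab_frame('top');fs=grab_frame('side')
for c in ((403,365),(357,262)):
    P=ray(ft,(180+c[0]/6,150+c[1]/6),.02);q=proj(fs,P);print(P,(q-[190,110])*5)
print(ray(fs,(190+541/5,110+550/5),.014))
import pickle
"
```

```text
[0.5615 0.0705 0.02  ] [451.071  566.2017]
[0.6209 0.0976 0.02  ] [508.3667 510.347 ]
[0.6171 0.0614 0.014 ]
```

```bash
cat > off.py <<'E'
from h import *
def offcuts(f):
    hsv=cv2.cvtColor(f["image"],cv2.COLOR_RGB2HSV)
    m=((hsv[...,2]>150)&(hsv[...,1]<60)).astype(np.uint8); m2=np.zeros_like(m); m2[180:300,295:400]=m[180:300,295:400]
    n,l,st,c=cv2.connectedComponentsWithStats(m2); out=[]
    for i in range(1,n):
        if st[i,4]<40: continue
        ys,xs=np.nonzero(l==i)
        P=np.array([ray(f,(x,y),.03) for x,y in zip(xs,ys)])[:,:2]
        cc=P.mean(0); ev,V=np.linalg.eigh(np.cov((P-cc).T)); v=V[:,1]
        print(st[i,4],c[i],"xy",cc,"yaw",np.arctan2(v[1],v[0])%np.pi,"size",np.sqrt(12*ev));
E
python3 - <<'E'
from off import *
fs=grab_frame("side"); print(ray(fs,(306,181.4),.157))
ft=grab_frame("top");offcuts(ft); cv2.imwrite("pics/t2.png",ft["image"][:,:,::-1])
plan([.397,-.228,.15],2.975)
E
```

```text
[0.611  0.0244 0.157 ]
103 [332.699 213.699] xy [ 0.5528 -0.221 ] yaw 2.377234534618679 size [0.0293 0.0412]
77 [335.987  258.3377] xy [ 0.4012 -0.2305] yaw 0.23602351565096136 size [0.0262 0.0339]
105 [365.0571 260.5048] xy [ 0.3948 -0.3282] yaw 0.7128864644623527 size [0.0282 0.0415]
turn [0.0022 0.0036 0.2713] | shift cur axes [0.0583 0.0395 0.108 ] | shift in target axes [0.0664 0.0227 0.1082] | pos [ 0.4587 -0.2614  0.2582] yaw -3.0368704616311057 q6 -2.4082839746651015
```

View pics/t2.png

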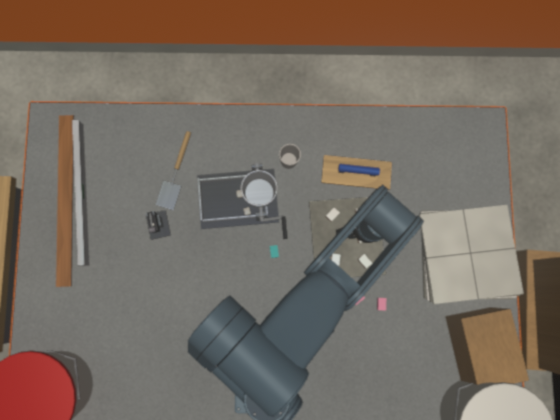

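Emit:
{"name": "arm_command", "arguments": {"moves": [{"delta_rot": [0, 0, 0.136], "linear": [0, 0, 0], "gripper": 0.7}, {"delta_rot": [0, 0, 0.135], "linear": [0, 0, 0], "gripper": 0.7}, {"delta_rot": [0, 0, 0], "linear": [0.033, 0.012, 0.04], "gripper": 0.7}, {"delta_rot": [0, 0, 0], "linear": [0.033, 0.012, 0.04], "gripper": 0.7}, {"delta_rot": [0, 0, 0], "linear": [0, 0, 0.025], "gripper": 0.7}]}}

```text
time: 12.2
position: [0.4012, -0.2192, 0.1522]
orientation: [3.142, 0.009, 2.979]
wrist_force: [0.2, -0.2, 1.3]
gripper_width: 0.0598
```

Run:
```python
from off import *
plan([.397,-.228,.012],2.975)
```

```text
turn [0.     0.0086 0.0043] | shift cur axes [ 0.0039 -0.0094  0.1402] | shift in target axes [ 0.0027 -0.0094  0.1402] | pos [ 0.4012 -0.2192  0.1522] yaw 2.9792990041352794 q6 -2.1595451902901117
```

Emit:
{"name": "arm_command", "arguments": {"moves": [{"delta_rot": [0, 0.009, 0.004], "linear": [0.003, -0.009, 0.04], "gripper": 0.7}, {"delta_rot": [0, 0, 0], "linear": [0, 0, 0.04], "gripper": 0.7}, {"delta_rot": [0, 0, 0], "linear": [0, 0, 0.03], "gripper": 0.7}, {"delta_rot": [0, 0, 0], "linear": [0, 0, 0], "gripper": 0.7}]}}

```text
time: 12.7
position: [0.3987, -0.2213, 0.0389]
orientation: [3.141, -0.001, 2.986]
wrist_force: [1.2, 0.3, 0.1]
gripper_width: 0.0601
```

Run:
```python
from off import *
plan([.397,-.228,.013],2.975)
fs=grab_frame("side"); crop(fs,240,250,130,100,6,"pics/c1.png")
```

```text
turn [ 0.0006 -0.0006  0.0112] | shift cur axes [ 0.0007 -0.0069  0.0259] | shift in target axes [ 0.0006 -0.0069  0.0259] | pos [ 0.3987 -0.2213  0.0389] yaw 2.986249399891591 q6 -2.1677425631483103
```

View pics/c1.png

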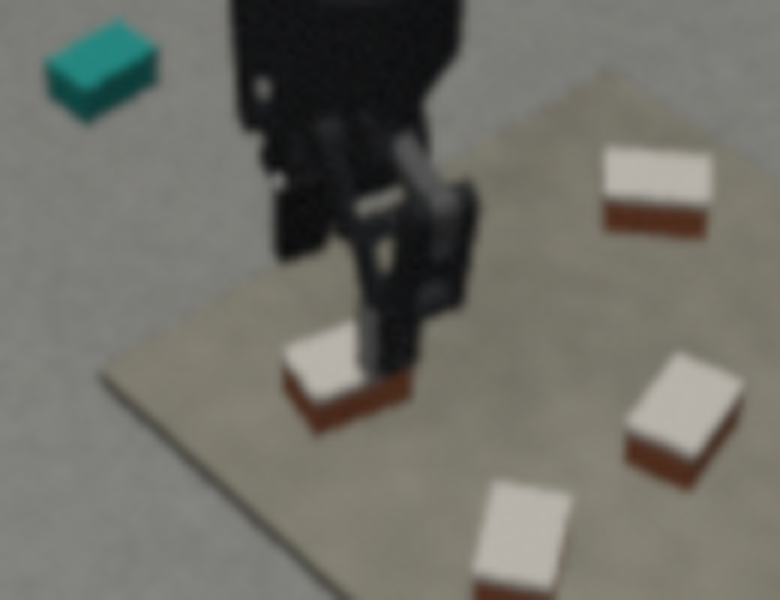

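Emit:
{"name": "arm_command", "arguments": {"moves": [{"delta_rot": [0, 0, 0.01], "linear": [0, -0.007, 0], "gripper": 0.7}, {"delta_rot": [0, 0, 0], "linear": [0, 0, 0], "gripper": 0.7}]}}

```text
time: 13.0
position: [0.4005, -0.2301, 0.0427]
orientation: [-3.138, 0.006, 2.978]
wrist_force: [1.6, -0.3, 0.6]
gripper_width: 0.0599
```

Run:
```python
from off import *
plan([.397,-.228,.013],2.975)
```

```text
turn [-0.0037  0.0057  0.0025] | shift cur axes [0.004  0.0016 0.0296] | shift in target axes [0.0038 0.0015 0.0297] | pos [ 0.4005 -0.2301  0.0427] yaw 2.977520092965037 q6 -2.170757354320481
```

Emit:
{"name": "arm_command", "arguments": {"moves": [{"delta_rot": [-0.004, 0.006, 0], "linear": [0.004, 0.002, 0.015], "gripper": 0.7}, {"delta_rot": [0, 0, 0], "linear": [0, 0, 0.013], "gripper": 0.7}, {"delta_rot": [0, 0, 0], "linear": [0, 0, 0], "gripper": 0.2}, {"delta_rot": [0, 0, 0], "linear": [0, 0, 0], "gripper": 0}, {"delta_rot": [0, 0, 0], "linear": [0, 0, 0], "gripper": 0}, {"delta_rot": [0, 0, 0], "linear": [0, 0, 0], "gripper": 0}], "grip_force": 40}}

```text
time: 13.75
position: [0.3973, -0.2283, 0.014]
orientation: [-3.141, 0.001, 2.977]
wrist_force: [0.5, 1.0, 0.1]
gripper_width: 0.0253
```

Emit:
{"name": "arm_command", "arguments": {"moves": [{"delta_rot": [0, 0, 0], "linear": [0, 0, -0.04], "gripper": 0}, {"delta_rot": [0, 0, 0], "linear": [0, 0, -0.06], "gripper": 0}, {"delta_rot": [0, 0, 0], "linear": [0, 0, -0.06], "gripper": 0}, {"delta_rot": [0, 0, 0], "linear": [0, 0, -0.06], "gripper": 0}, {"delta_rot": [0, 0, 0], "linear": [-0.034, 0.055, 0], "gripper": 0}, {"delta_rot": [0, 0, 0], "linear": [-0.034, 0.055, 0], "gripper": 0}, {"delta_rot": [0, 0, 0], "linear": [-0.034, 0.055, 0], "gripper": 0}, {"delta_rot": [0, 0, 0], "linear": [-0.034, 0.055, 0], "gripper": 0}]}}

```text
time: 14.75
position: [0.565, -0.041, 0.2436]
orientation: [-3.139, 0.007, 2.965]
wrist_force: [0.9, 0.0, -0.1]
gripper_width: 0.0251
```

Run:
```python
from off import *
s=get_state();print(s["gripper_width"])
plan([.614,.013,.115],2.975)
```

```text
0.02506322024167786
turn [-0.0024  0.0065 -0.0103] | shift cur axes [-0.0379  0.0621  0.1287] | shift in target axes [-0.0393  0.0614  0.1286] | pos [ 0.565  -0.041   0.2436] yaw 2.964736600903799 q6 -1.66183180319006
```

Emit:
{"name": "arm_command", "arguments": {"moves": [{"delta_rot": [0, 0, 0], "linear": [-0.02, 0.034, 0], "gripper": 0}, {"delta_rot": [0, 0, 0], "linear": [-0.018, 0.026, 0], "gripper": 0}, {"delta_rot": [0, 0, 0], "linear": [0, 0, 0], "gripper": 0}, {"delta_rot": [0, 0, 0], "linear": [0, 0, 0], "gripper": 0}]}}

```text
time: 15.25
position: [0.6153, 0.0177, 0.2421]
orientation: [-3.14, 0.005, 2.971]
wrist_force: [0.4, 0.1, -0.6]
gripper_width: 0.0253
```

Run:
```python
from off import *
plan([.614,.013,.105],2.975)
fs=grab_frame("side"); crop(fs,230,110,130,110,6,"pics/c2.png")
offcuts(grab_frame("top"))
```

```text
turn [-0.002   0.0047 -0.0036] | shift cur axes [ 0.0011 -0.0046  0.1371] | shift in target axes [ 0.0005 -0.0049  0.1371] | pos [0.6153 0.0177 0.2421] yaw 2.9714353225145302 q6 -1.5512727153411883
98 [362.0102 211.0408] xy [ 0.5629 -0.3211] yaw 1.743956013555396 size [0.0274 0.0415]
103 [332.699 213.699] xy [ 0.5528 -0.221 ] yaw 2.377234534618679 size [0.0293 0.0412]
105 [360.8857 235.5333] xy [ 0.479  -0.3157] yaw 0.3246897201979442 size [0.0278 0.043 ]
107 [365.1589 260.5794] xy [ 0.3945 -0.3286] yaw 0.7367223775760525 size [0.0281 0.0424]
```

View pics/c2.png

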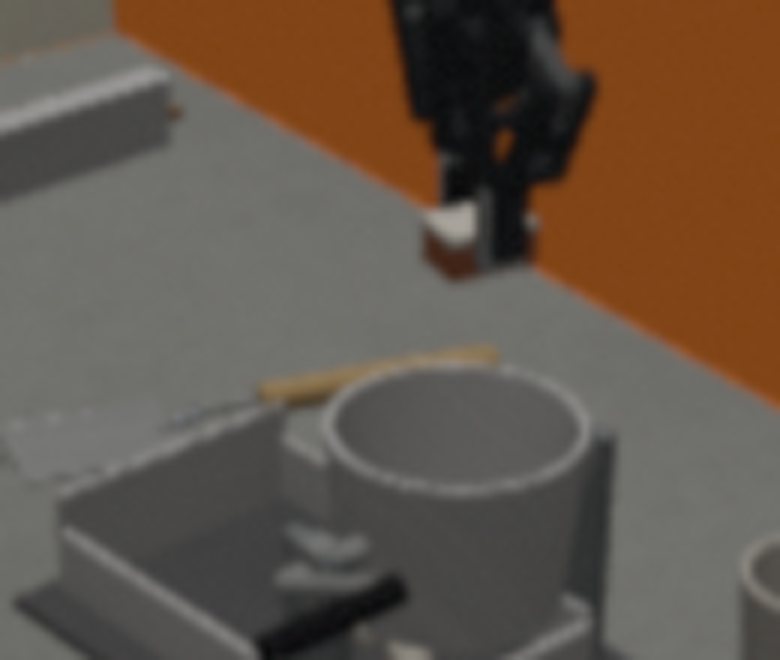

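Emit:
{"name": "arm_command", "arguments": {"moves": [{"delta_rot": [0, 0, 0], "linear": [0, -0.001, 0.045], "gripper": 0}, {"delta_rot": [0, 0, 0], "linear": [0, 0, 0.045], "gripper": 0}, {"delta_rot": [0, 0, 0], "linear": [0, 0, 0.03], "gripper": 0}, {"delta_rot": [0, 0, 0], "linear": [0, 0, 0.01], "gripper": 0}, {"delta_rot": [0, 0, 0], "linear": [0, 0, 0], "gripper": 0.4}, {"delta_rot": [0, 0, 0], "linear": [0, 0, 0], "gripper": 0.4}, {"delta_rot": [0, 0, 0], "linear": [0, 0, -0.04], "gripper": 0.4}, {"delta_rot": [0, 0, 0], "linear": [0, 0, -0.055], "gripper": 0.4}]}}

```text
time: 16.35
position: [0.6128, 0.0118, 0.2106]
orientation: [3.141, 0.008, 2.962]
wrist_force: [1.2, -0.4, -0.1]
gripper_width: 0.0344
```

Emit:
{"name": "arm_command", "arguments": {"moves": [{"delta_rot": [0, 0, 0], "linear": [0, 0, -0.04], "gripper": 0.7}, {"delta_rot": [0, 0, 0], "linear": [0.015, -0.05, 0], "gripper": 0.7}, {"delta_rot": [0, 0, 0], "linear": [0.015, -0.05, 0], "gripper": 0.7}]}}

```text
time: 16.73
position: [0.5682, -0.083, 0.2611]
orientation: [-3.14, 0.025, 2.966]
wrist_force: [-0.1, -0.9, -0.6]
gripper_width: 0.0597
```

Run:
```python
from off import *
plan([.5528,-.221,.10],2.377)
ft=grab_frame("top"); crop(ft,230,160,60,60,9,"pics/c3.png")
offcuts(ft)
```

```text
turn [0.0063 0.0248 0.5886] | shift cur axes [-0.0049 -0.1384  0.1614] | shift in target axes [-0.0844 -0.1103  0.1611] | pos [ 0.5682 -0.083   0.2611] yaw 2.96561802497686 q6 -1.7364406261652434
98 [362.0102 211.0408] xy [ 0.5629 -0.3211] yaw 1.743956013555396 size [0.0274 0.0415]
103 [332.699 213.699] xy [ 0.5528 -0.221 ] yaw 2.377234534618679 size [0.0293 0.0412]
105 [360.8857 235.5333] xy [ 0.479  -0.3157] yaw 0.3246897201979442 size [0.0278 0.043 ]
108 [365.2222 260.6019] xy [ 0.3944 -0.3288] yaw 0.7630792988535253 size [0.0282 0.0428]
```

View pics/c3.png

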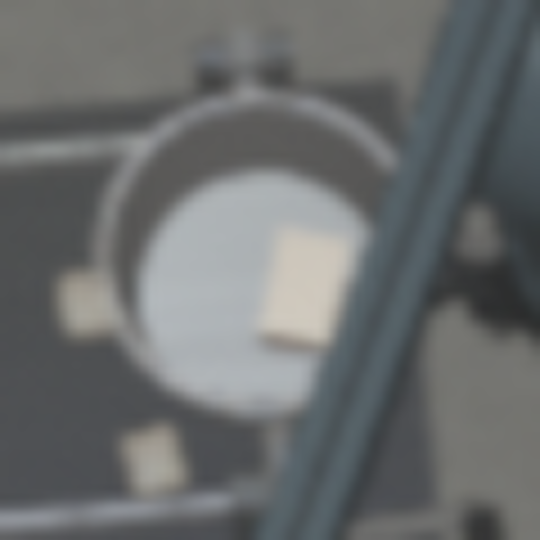

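Emit:
{"name": "arm_command", "arguments": {"moves": [{"delta_rot": [0.006, 0.024, 0.145], "linear": [0, -0.01, 0], "gripper": 0.7}, {"delta_rot": [0, 0, 0.145], "linear": [0, -0.01, 0], "gripper": 0.7}, {"delta_rot": [0, 0, 0.145], "linear": [0, -0.01, 0], "gripper": 0.7}, {"delta_rot": [0, 0, 0.145], "linear": [0, -0.01, 0], "gripper": 0.7}, {"delta_rot": [0, 0, 0], "linear": [-0.03, -0.035, 0.03], "gripper": 0.7}, {"delta_rot": [0, 0, 0], "linear": [-0.03, -0.035, 0.03], "gripper": 0.7}]}}

```text
time: 17.52
position: [0.5445, -0.2252, 0.2131]
orientation: [-3.138, 0.024, 2.358]
wrist_force: [1.4, 1.2, -0.0]
gripper_width: 0.06
```

Run:
```python
from off import *
plan([.5528,-.221,.06],2.385)
```

```text
turn [-0.0042  0.024  -0.0275] | shift cur axes [0.0008 0.0094 0.153 ] | shift in target axes [-0.0031  0.0088  0.1531] | pos [ 0.5445 -0.2252  0.2131] yaw 2.3575436695620704 q6 -1.3604143696729551
```

Emit:
{"name": "arm_command", "arguments": {"moves": [{"delta_rot": [-0.004, 0.02, -0.027], "linear": [-0.002, 0.009, 0.05], "gripper": 0.7}, {"delta_rot": [0, 0, 0], "linear": [0, 0, 0.05], "gripper": 0.7}, {"delta_rot": [0, 0, 0], "linear": [0, 0, 0.04], "gripper": 0.7}, {"delta_rot": [0, 0, 0], "linear": [0, 0, 0], "gripper": 0.7}, {"delta_rot": [0, 0, 0], "linear": [0, 0, 0], "gripper": 0.7}]}}

```text
time: 18.15
position: [0.5542, -0.2303, 0.0739]
orientation: [-3.141, 0.012, 2.376]
wrist_force: [-0.9, -0.9, -0.3]
gripper_width: 0.0597
```

Run:
```python
from off import *
plan([.5528,-.221,.013],2.385)
```

```text
turn [-0.0007  0.0124 -0.0092] | shift cur axes [0.0082 0.0058 0.0608] | shift in target axes [0.0074 0.0058 0.0609] | pos [ 0.5542 -0.2303  0.0739] yaw 2.3757785179757405 q6 -1.3809038698784186
```

Emit:
{"name": "arm_command", "arguments": {"moves": [{"delta_rot": [0, 0.012, -0.009], "linear": [0.008, 0.006, 0.01], "gripper": 0.7}, {"delta_rot": [0, 0, 0], "linear": [0, 0, 0.025], "gripper": 0.7}, {"delta_rot": [0, 0, 0], "linear": [0, 0, 0], "gripper": 0.7}]}}

```text
time: 18.52
position: [0.5556, -0.2209, 0.0434]
orientation: [3.14, 0.008, 2.386]
wrist_force: [-0.2, 0.3, 0.8]
gripper_width: 0.06
```

Run:
```python
from off import *
plan([.5528,-.221,.013],2.385)
```

```text
turn [0.0013 0.0083 0.0011] | shift cur axes [ 0.0023 -0.0021  0.0303] | shift in target axes [ 0.002  -0.002   0.0304] | pos [ 0.5556 -0.2209  0.0434] yaw 2.3860940918612967 q6 -1.3796236615981319
```

Emit:
{"name": "arm_command", "arguments": {"moves": [{"delta_rot": [0, 0.008, 0], "linear": [0.002, -0.002, 0.016], "gripper": 0.7}, {"delta_rot": [0, 0, 0], "linear": [0, 0, 0.014], "gripper": 0.7}, {"delta_rot": [0, 0, 0], "linear": [0, 0, 0], "gripper": 0.2}, {"delta_rot": [0, 0, 0], "linear": [0, 0, 0], "gripper": 0}, {"delta_rot": [0, 0, 0], "linear": [0, 0, 0], "gripper": 0}, {"delta_rot": [0, 0, 0], "linear": [0, 0, 0], "gripper": 0}]}}

```text
time: 19.27
position: [0.5549, -0.2218, 0.0148]
orientation: [3.139, 0.005, 2.387]
wrist_force: [-1.1, 0.1, -0.7]
gripper_width: 0.0252
```

Emit:
{"name": "arm_command", "arguments": {"moves": [{"delta_rot": [0, 0, 0], "linear": [0, 0, -0.04], "gripper": 0}, {"delta_rot": [0, 0, 0], "linear": [0, 0, -0.06], "gripper": 0}, {"delta_rot": [0, 0, 0], "linear": [0, 0, -0.06], "gripper": 0}, {"delta_rot": [0, 0, 0], "linear": [0, 0, -0.06], "gripper": 0}, {"delta_rot": [0, 0, 0], "linear": [0, 0, 0], "gripper": 0}]}}

```text
time: 19.9
position: [0.5534, -0.2214, 0.2413]
orientation: [3.139, 0.003, 2.387]
wrist_force: [0.6, 0.0, -0.6]
gripper_width: 0.0253
```

Run:
```python
from off import *
plan([.614,.043,.115],2.385)
offcuts(grab_frame("top"))
```

```text
turn [0.0021 0.0035 0.0015] | shift cur axes [0.1375 0.2338 0.1263] | shift in target axes [0.1374 0.2339 0.1263] | pos [ 0.5534 -0.2214  0.2413] yaw 2.3865294210469736 q6 -1.3844035592112804
108 [365.2222 260.6019] xy [ 0.3944 -0.3288] yaw 0.7630792988535253 size [0.0282 0.0428]
```

Emit:
{"name": "arm_command", "arguments": {"moves": [{"delta_rot": [0, 0, 0], "linear": [0.027, 0.046, 0], "gripper": 0}, {"delta_rot": [0, 0, 0], "linear": [0.027, 0.046, 0], "gripper": 0}, {"delta_rot": [0, 0, 0], "linear": [0.027, 0.046, 0], "gripper": 0}, {"delta_rot": [0, 0, 0], "linear": [0.027, 0.046, 0], "gripper": 0}, {"delta_rot": [0, 0, -0.145], "linear": [0.015, 0.03, 0], "gripper": 0}, {"delta_rot": [0, 0, -0.145], "linear": [0, 0, 0], "gripper": 0}, {"delta_rot": [0, 0, -0.145], "linear": [0, 0, 0], "gripper": 0}, {"delta_rot": [0, 0, -0.145], "linear": [0, 0, 0], "gripper": 0}]}}

```text
time: 20.95
position: [0.6034, 0.0286, 0.2217]
orientation: [3.138, -0.028, 2.983]
wrist_force: [0.8, 0.0, -0.1]
gripper_width: 0.0247
```

Run:
```python
from off import *
plan([.614,.041,.115],2.965)
```

```text
turn [ 0.0032 -0.0278  0.0178] | shift cur axes [-0.0115  0.0136  0.1064] | shift in target axes [-0.0083  0.0141  0.1067] | pos [0.6034 0.0286 0.2217] yaw 2.982896813898019 q6 -1.5522629471314908
```

Emit:
{"name": "arm_command", "arguments": {"moves": [{"delta_rot": [0.003, -0.027, 0.018], "linear": [-0.008, 0.014, 0], "gripper": 0}, {"delta_rot": [0, 0, 0], "linear": [0, 0, 0], "gripper": 0}, {"delta_rot": [0, 0, 0], "linear": [0, 0, 0], "gripper": 0}]}}

```text
time: 21.32
position: [0.6106, 0.0413, 0.2157]
orientation: [-3.141, -0.011, 2.967]
wrist_force: [-0.0, -0.3, -0.2]
gripper_width: 0.0246
```

Run:
```python
from off import *
plan([.614,.041,.112],2.965)
```

```text
turn [-0.001  -0.0109  0.0016] | shift cur axes [-0.0045  0.0004  0.1036] | shift in target axes [-0.0034  0.0003  0.1037] | pos [0.6106 0.0413 0.2157] yaw 2.9665797292492564 q6 -1.5100508888516468
```

Emit:
{"name": "arm_command", "arguments": {"moves": [{"delta_rot": [0, -0.01, 0], "linear": [-0.004, -0.001, 0.04], "gripper": 0}, {"delta_rot": [0, 0, 0], "linear": [0, 0, 0.04], "gripper": 0}, {"delta_rot": [0, 0, 0], "linear": [0, 0, 0.022], "gripper": 0}, {"delta_rot": [0, 0, 0], "linear": [0, 0, 0], "gripper": 0.4}, {"delta_rot": [0, 0, 0], "linear": [0, 0, 0], "gripper": 0.4}, {"delta_rot": [0, 0, 0], "linear": [0, 0, -0.04], "gripper": 0.4}, {"delta_rot": [0, 0, 0], "linear": [0, 0, -0.055], "gripper": 0.4}, {"delta_rot": [0, 0, 0], "linear": [0, 0, -0.04], "gripper": 0.7}]}}

```text
time: 22.32
position: [0.6125, 0.0367, 0.2493]
orientation: [-3.139, -0.006, 2.965]
wrist_force: [0.7, 0.3, 0.4]
gripper_width: 0.0511
```

Emit:
{"name": "arm_command", "arguments": {"moves": [{"delta_rot": [0, 0, 0.18], "linear": [0.015, -0.05, 0], "gripper": 0.7}, {"delta_rot": [0, 0, 0.18], "linear": [0.015, -0.05, 0], "gripper": 0.7}, {"delta_rot": [0, 0, 0.18], "linear": [0, -0.05, 0], "gripper": 0.7}, {"delta_rot": [0, 0, 0.18], "linear": [0, -0.05, 0], "gripper": 0.7}]}}

```text
time: 22.82
position: [0.5011, -0.1346, 0.2614]
orientation: [3.134, 0.016, 2.229]
wrist_force: [-0.3, -1.4, 0.4]
gripper_width: 0.0597
```

Run:
```python
from off import *
plan([.5628,-.321,.10],1.755)
ft=grab_frame("top"); crop(ft,230,160,60,60,9,"pics/c4.png")
offcuts(ft)
```

```text
turn [0.0111 0.0135 0.4743] | shift cur axes [-0.1827 -0.0665  0.1638] | shift in target axes [-0.1946  0.0265  0.1614] | pos [ 0.5011 -0.1346  0.2614] yaw 2.229273691771604 q6 -1.1364319262504572
90 [362.4889 211.1667] xy [ 0.5625 -0.3227] yaw 1.9221350418144711 size [0.0265 0.0393]
105 [360.8857 235.5333] xy [ 0.479  -0.3157] yaw 0.3246897201979442 size [0.0278 0.043 ]
107 [365.1589 260.5794] xy [ 0.3945 -0.3286] yaw 0.7367223775760525 size [0.0281 0.0424]
```

View pics/c4.png

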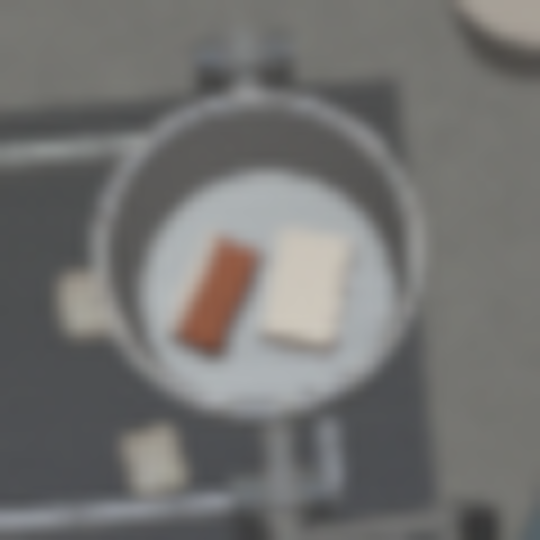

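Emit:
{"name": "arm_command", "arguments": {"moves": [{"delta_rot": [0.01, 0.013, 0.158], "linear": [-0.035, 0, 0], "gripper": 0.7}, {"delta_rot": [0, 0, 0.158], "linear": [-0.035, 0, 0], "gripper": 0.7}, {"delta_rot": [0, 0, 0.158], "linear": [-0.035, 0, 0], "gripper": 0.7}, {"delta_rot": [0, 0, 0], "linear": [-0.035, 0, 0.03], "gripper": 0.7}, {"delta_rot": [0, 0, 0], "linear": [-0.035, 0, 0.03], "gripper": 0.7}, {"delta_rot": [0, 0, 0], "linear": [0, 0, 0], "gripper": 0.7}]}}

```text
time: 23.62
position: [0.56, -0.3081, 0.2133]
orientation: [3.133, 0.016, 1.729]
wrist_force: [0.0, 0.2, -0.2]
gripper_width: 0.0595
```

Run:
```python
from off import *
plan([.5628,-.3212,.06],1.755)
```

```text
turn [ 0.0084  0.0165 -0.0261] | shift cur axes [-0.0109 -0.0006  0.1535] | shift in target axes [-0.0134  0.0004  0.1533] | pos [ 0.56   -0.3081  0.2133] yaw 1.7288426195265152 q6 -0.8317169442685689
```

Emit:
{"name": "arm_command", "arguments": {"moves": [{"delta_rot": [0.008, 0.016, -0.026], "linear": [-0.011, 0, 0.05], "gripper": 0.7}, {"delta_rot": [0, 0, 0], "linear": [0, 0, 0.05], "gripper": 0.7}, {"delta_rot": [0, 0, 0], "linear": [0, 0, 0.05], "gripper": 0.7}, {"delta_rot": [0, 0, 0], "linear": [0, 0, 0], "gripper": 0.7}]}}

```text
time: 24.12
position: [0.5674, -0.3204, 0.0696]
orientation: [3.132, 0.009, 1.758]
wrist_force: [0.3, 0.4, -0.1]
gripper_width: 0.0596
```

Run:
```python
from off import *
plan([.5628,-.3212,.013],1.755)
fs=grab_frame("side"); crop(fs,270,210,140,110,5,"pics/c5.png")
```

```text
turn [0.0098 0.0092 0.0035] | shift cur axes [ 0.0006 -0.0052  0.0566] | shift in target axes [ 0.     -0.0047  0.0566] | pos [ 0.5674 -0.3204  0.0696] yaw 1.758463977153608 q6 -0.8743365721553586
```

View pics/c5.png

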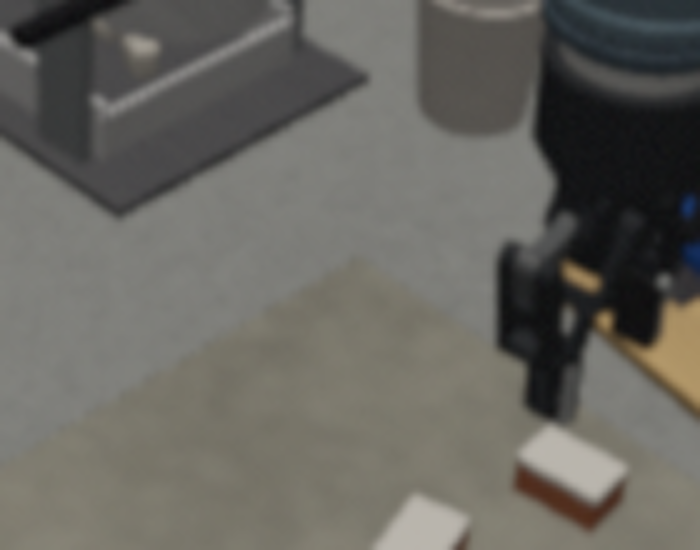

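Emit:
{"name": "arm_command", "arguments": {"moves": [{"delta_rot": [0.01, 0.009, 0], "linear": [0, -0.005, 0.025], "gripper": 0.7}, {"delta_rot": [0, 0, 0], "linear": [0, 0, 0.017], "gripper": 0.7}, {"delta_rot": [0, 0, 0], "linear": [0, 0, 0], "gripper": 0.7}]}}

```text
time: 24.55
position: [0.5688, -0.3253, 0.036]
orientation: [3.131, 0.013, 1.76]
wrist_force: [0.1, -0.7, 0.5]
gripper_width: 0.0601
```

Run:
```python
from off import *
plan([.5628,-.3212,.013],1.755)
```

```text
turn [0.0108 0.0131 0.0049] | shift cur axes [ 0.0055 -0.0053  0.0229] | shift in target axes [ 0.0052 -0.0051  0.023 ] | pos [ 0.5688 -0.3253  0.036 ] yaw 1.7597842662051866 q6 -0.8784094223541001
```

Emit:
{"name": "arm_command", "arguments": {"moves": [{"delta_rot": [0.014, 0.014, 0.005], "linear": [0.005, -0.006, 0.01], "gripper": 0.7}, {"delta_rot": [0, 0, 0], "linear": [0, 0, 0.012], "gripper": 0.7}, {"delta_rot": [0, 0, 0], "linear": [0, 0, 0], "gripper": 0.2}, {"delta_rot": [0, 0, 0], "linear": [0, 0, 0], "gripper": 0}, {"delta_rot": [0, 0, 0], "linear": [0, 0, 0], "gripper": 0}, {"delta_rot": [0, 0, 0], "linear": [0, 0, 0], "gripper": 0}]}}

```text
time: 25.3
position: [0.5625, -0.3222, 0.0142]
orientation: [-3.139, 0.0, 1.754]
wrist_force: [0.0, 0.6, -0.7]
gripper_width: 0.0251
```

Emit:
{"name": "arm_command", "arguments": {"moves": [{"delta_rot": [0, 0, 0], "linear": [0, 0, -0.04], "gripper": 0}, {"delta_rot": [0, 0, 0], "linear": [0, 0, -0.06], "gripper": 0}, {"delta_rot": [0, 0, 0], "linear": [0, 0, -0.06], "gripper": 0}, {"delta_rot": [0, 0, 0], "linear": [0, 0, -0.06], "gripper": 0}, {"delta_rot": [0, 0, 0], "linear": [0, 0, 0], "gripper": 0}]}}

```text
time: 25.92
position: [0.5626, -0.3218, 0.2401]
orientation: [-3.138, -0.001, 1.754]
wrist_force: [1.0, 0.1, -0.7]
gripper_width: 0.0251
```

Run:
```python
from off import *
plan([.614,.028,.13],1.755)
```

```text
turn [-0.0038 -0.0015 -0.0007] | shift cur axes [0.3344 0.1147 0.1101] | shift in target axes [0.3345 0.1146 0.1101] | pos [ 0.5626 -0.3218  0.2401] yaw 1.754280283003101 q6 -0.8734729583396408
```

Emit:
{"name": "arm_command", "arguments": {"moves": [{"delta_rot": [0, 0, 0], "linear": [0.056, 0.019, 0], "gripper": 0}, {"delta_rot": [0, 0, 0], "linear": [0.056, 0.019, 0], "gripper": 0}, {"delta_rot": [0, 0, 0], "linear": [0.056, 0.019, 0], "gripper": 0}, {"delta_rot": [0, 0, 0], "linear": [0.056, 0.019, 0], "gripper": 0}, {"delta_rot": [0, 0, 0], "linear": [0.056, 0.019, 0], "gripper": 0}, {"delta_rot": [0, 0, 0], "linear": [0.045, 0.015, 0], "gripper": 0}, {"delta_rot": [0, 0, 0], "linear": [0, 0, 0], "gripper": 0}, {"delta_rot": [0, 0, 0], "linear": [0, 0, 0], "gripper": 0}]}}

```text
time: 26.92
position: [0.6098, 0.0272, 0.2321]
orientation: [-3.129, -0.005, 1.751]
wrist_force: [-0.6, -0.9, -0.8]
gripper_width: 0.0248
```

Run:
```python
from off import *
plan([.614,.028,.13],1.755)
offcuts(grab_frame("top"))
```

```text
turn [-0.0123 -0.0048 -0.0035] | shift cur axes [-0.0004  0.0055  0.102 ] | shift in target axes [0.     0.0043 0.1021] | pos [0.6098 0.0272 0.2321] yaw 1.7514328643375876 q6 -0.3191946387493012
105 [360.8857 235.5333] xy [ 0.479  -0.3157] yaw 0.3246897201979442 size [0.0278 0.043 ]
108 [365.2222 260.6019] xy [ 0.3944 -0.3288] yaw 0.7630792988535253 size [0.0282 0.0428]
```

Emit:
{"name": "arm_command", "arguments": {"moves": [{"delta_rot": [-0.012, -0.005, 0], "linear": [0, 0.006, 0.045], "gripper": 0}, {"delta_rot": [0, 0, 0], "linear": [0, 0, 0.045], "gripper": 0}, {"delta_rot": [0, 0, 0], "linear": [0, 0, 0.016], "gripper": 0}, {"delta_rot": [0, 0, 0], "linear": [0, 0, 0], "gripper": 0.4}, {"delta_rot": [0, 0, 0], "linear": [0, 0, 0], "gripper": 0.4}, {"delta_rot": [0, 0, 0], "linear": [0, 0, -0.04], "gripper": 0.4}, {"delta_rot": [0, 0, 0], "linear": [0, 0, -0.055], "gripper": 0.4}, {"delta_rot": [0, 0, 0], "linear": [0, 0, -0.03], "gripper": 0.7}]}}

```text
time: 27.98
position: [0.6172, 0.0209, 0.2574]
orientation: [3.134, 0.003, 1.742]
wrist_force: [-0.3, 0.6, -0.2]
gripper_width: 0.0511
```

Emit:
{"name": "arm_command", "arguments": {"moves": [{"delta_rot": [0, 0, 0.18], "linear": [-0.055, 0, 0], "gripper": 0.7}, {"delta_rot": [0, 0, 0.18], "linear": [-0.055, 0, 0], "gripper": 0.7}, {"delta_rot": [0, 0, 0.18], "linear": [-0.055, 0, 0], "gripper": 0.7}, {"delta_rot": [0, 0, 0.18], "linear": [-0.05, 0, 0], "gripper": 0.7}, {"delta_rot": [0, 0, 0.18], "linear": [0, 0, 0], "gripper": 0.7}, {"delta_rot": [0, 0, 0.1], "linear": [0, 0, 0], "gripper": 0.7}]}}

```text
time: 28.72
position: [0.6014, -0.1974, 0.2774]
orientation: [3.107, -0.02, 0.711]
wrist_force: [0.2, -0.1, 0.5]
gripper_width: 0.0596
```

Run:
```python
from off import *
plan([.3946,-.3285,.10],.73)
ft=grab_frame("top"); crop(ft,230,160,60,60,9,"pics/c6.png")
offcuts(ft)
```

```text
turn [ 0.0351 -0.0194 -0.0193] | shift cur axes [-0.2457 -0.0416  0.1713] | shift in target axes [-0.2415 -0.0402  0.1774] | pos [ 0.6014 -0.1974  0.2774] yaw 0.7110113859112226 q6 0.36301906783526594
106 [360.934  235.5472] xy [ 0.4789 -0.3159] yaw 0.3408273513854039 size [0.0281 0.0429]
109 [365.2202 260.5413] xy [ 0.3946 -0.3288] yaw 0.7370059357147714 size [0.0285 0.043 ]
```

View pics/c6.png

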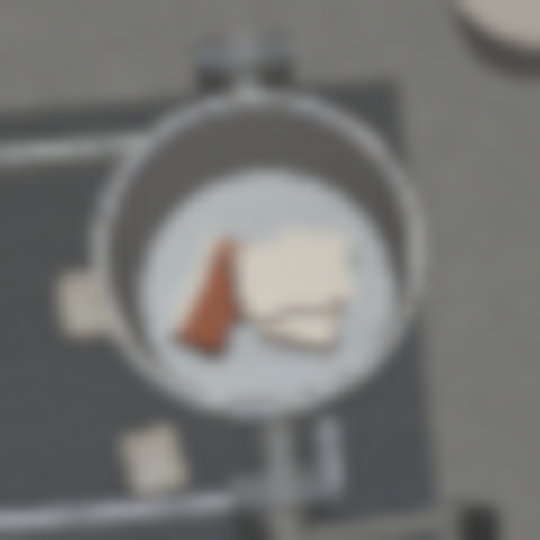

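Emit:
{"name": "arm_command", "arguments": {"moves": [{"delta_rot": [0.034, -0.019, -0.01], "linear": [-0.05, -0.008, 0], "gripper": 0.7}, {"delta_rot": [0, 0, 0], "linear": [-0.05, -0.008, 0], "gripper": 0.7}, {"delta_rot": [0, 0, 0], "linear": [-0.05, -0.008, 0], "gripper": 0.7}, {"delta_rot": [0, 0, 0], "linear": [-0.05, -0.008, 0.03], "gripper": 0.7}, {"delta_rot": [0, 0, 0], "linear": [-0.04, -0.008, 0.04], "gripper": 0.7}, {"delta_rot": [0, 0, 0], "linear": [0, 0, 0], "gripper": 0.7}]}}

```text
time: 29.52
position: [0.3934, -0.332, 0.2151]
orientation: [3.12, -0.001, 0.732]
wrist_force: [0.8, -0.1, -0.3]
gripper_width: 0.0599
```

Run:
```python
from off import *
plan([.3946,-.3287,.06],.72)
```

```text
turn [ 0.0221 -0.0013  0.0118] | shift cur axes [ 0.003  -0.0051  0.1551] | shift in target axes [ 0.0031 -0.0017  0.1551] | pos [ 0.3934 -0.332   0.2151] yaw 0.7318388565906635 q6 -0.08201358078642157
```

Emit:
{"name": "arm_command", "arguments": {"moves": [{"delta_rot": [0.03, 0, 0.012], "linear": [0.003, -0.003, 0.05], "gripper": 0.7}, {"delta_rot": [0, 0, 0], "linear": [0, 0, 0.05], "gripper": 0.7}, {"delta_rot": [0, 0, 0], "linear": [0, 0, 0.06], "gripper": 0.7}, {"delta_rot": [0, 0, 0], "linear": [0, 0, 0.015], "gripper": 0.7}, {"delta_rot": [0, 0, 0], "linear": [0, 0, 0], "gripper": 0.7}]}}

```text
time: 30.15
position: [0.4048, -0.3352, 0.047]
orientation: [3.125, -0.002, 0.727]
wrist_force: [-0.9, -0.9, 1.0]
gripper_width: 0.06
```

Run:
```python
from off import *
plan([.3946,-.3287,.013],.72)
```

```text
turn [ 0.0166 -0.0018  0.0073] | shift cur axes [-0.0033 -0.0122  0.0338] | shift in target axes [-0.0033 -0.0116  0.034 ] | pos [ 0.4048 -0.3352  0.047 ] yaw 0.7272807574566138 q6 -0.06466048160997655
```

Emit:
{"name": "arm_command", "arguments": {"moves": [{"delta_rot": [0.02, 0, 0.007], "linear": [-0.003, -0.012, 0], "gripper": 0.7}, {"delta_rot": [0, 0, 0], "linear": [0, 0, 0], "gripper": 0.7}]}}

```text
time: 30.4
position: [0.3962, -0.3292, 0.05]
orientation: [3.141, -0.002, 0.722]
wrist_force: [0.1, -0.3, 0.1]
gripper_width: 0.0598
```

Run:
```python
from off import *
plan([.3946,-.3287,.013],.72)
```

```text
turn [ 0.0008 -0.0015  0.002 ] | shift cur axes [-0.0009 -0.0015  0.037 ] | shift in target axes [-0.0009 -0.0015  0.037 ] | pos [ 0.3962 -0.3292  0.05  ] yaw 0.7219828589133088 q6 -0.06358233987557102
```

Emit:
{"name": "arm_command", "arguments": {"moves": [{"delta_rot": [0, 0, 0], "linear": [-0.001, -0.001, 0.02], "gripper": 0.7}, {"delta_rot": [0, 0, 0], "linear": [0, 0, 0.016], "gripper": 0.7}, {"delta_rot": [0, 0, 0], "linear": [0, 0, 0], "gripper": 0.2}, {"delta_rot": [0, 0, 0], "linear": [0, 0, 0], "gripper": 0}, {"delta_rot": [0, 0, 0], "linear": [0, 0, 0], "gripper": 0}, {"delta_rot": [0, 0, 0], "linear": [0, 0, 0], "gripper": 0}]}}

```text
time: 31.15
position: [0.3984, -0.3333, 0.0205]
orientation: [3.127, -0.001, 0.722]
wrist_force: [-0.4, 0.7, 0.4]
gripper_width: 0.025
```

Emit:
{"name": "arm_command", "arguments": {"moves": [{"delta_rot": [0, 0, 0], "linear": [0, 0, -0.04], "gripper": 0}, {"delta_rot": [0, 0, 0], "linear": [0, 0, -0.06], "gripper": 0}, {"delta_rot": [0, 0, 0], "linear": [0, 0, -0.06], "gripper": 0}, {"delta_rot": [0, 0, 0], "linear": [0, 0, -0.06], "gripper": 0}, {"delta_rot": [0, 0, 0], "linear": [0, 0, -0.02], "gripper": 0}, {"delta_rot": [0, 0, 0], "linear": [0, 0, 0], "gripper": 0}]}}

```text
time: 31.9
position: [0.3954, -0.3303, 0.2687]
orientation: [3.127, -0.001, 0.722]
wrist_force: [-0.8, -0.2, -0.9]
gripper_width: 0.0245
```

Run:
```python
from off import *
plan([.625,.038,.13],.72)
```

```text
turn [ 0.0143 -0.001   0.0022] | shift cur axes [ 0.4156 -0.1265  0.1373] | shift in target axes [ 0.4154 -0.1255  0.1387] | pos [ 0.3954 -0.3303  0.2687] yaw 0.7222485240383003 q6 -0.06572667881211271
```

Emit:
{"name": "arm_command", "arguments": {"moves": [{"delta_rot": [0, 0, 0], "linear": [0.052, -0.016, 0], "gripper": 0}, {"delta_rot": [0, 0, 0], "linear": [0.052, -0.016, 0], "gripper": 0}, {"delta_rot": [0, 0, 0], "linear": [0.052, -0.016, 0], "gripper": 0}, {"delta_rot": [0, 0, 0], "linear": [0.052, -0.016, 0], "gripper": 0}, {"delta_rot": [0, 0, 0], "linear": [0.052, -0.016, 0], "gripper": 0}, {"delta_rot": [0, 0, 0], "linear": [0.052, -0.016, 0], "gripper": 0}, {"delta_rot": [0, 0, 0], "linear": [0.052, -0.016, 0], "gripper": 0}, {"delta_rot": [0, 0, 0], "linear": [0, 0, 0], "gripper": 0}]}}

```text
time: 32.9
position: [0.5959, 0.0045, 0.2517]
orientation: [-3.138, 0.009, 0.717]
wrist_force: [0.4, 0.1, -0.6]
gripper_width: 0.0247
```

Run:
```python
from off import *
plan([.625,.038,.13],.72)
offcuts(grab_frame("top"))
```

```text
turn [-0.0035  0.0086 -0.0026] | shift cur axes [ 0.045  -0.0057  0.1214] | shift in target axes [ 0.0439 -0.006   0.1217] | pos [0.5959 0.0045 0.2517] yaw 0.717459422517513 q6 0.6772909212520815
105 [360.8857 235.5333] xy [ 0.479  -0.3157] yaw 0.3246897201979442 size [0.0278 0.043 ]
```

Emit:
{"name": "arm_command", "arguments": {"moves": [{"delta_rot": [0, 0.008, 0], "linear": [0.042, -0.004, 0.02], "gripper": 0}, {"delta_rot": [0, 0, 0], "linear": [0, 0, 0], "gripper": 0}, {"delta_rot": [0, 0, 0], "linear": [0, 0, 0], "gripper": 0}]}}

```text
time: 33.33
position: [0.622, 0.0301, 0.2277]
orientation: [-3.136, 0.007, 0.713]
wrist_force: [-0.1, -0.7, -1.1]
gripper_width: 0.0247
```

Run:
```python
from off import *
plan([.625,.038,.126],.72)
```

```text
turn [-0.0061  0.0073 -0.0071] | shift cur axes [ 0.0082 -0.0034  0.1017] | shift in target axes [ 0.0075 -0.004   0.1017] | pos [0.622  0.0301 0.2277] yaw 0.7128843383337757 q6 0.728468454701775
```

Emit:
{"name": "arm_command", "arguments": {"moves": [{"delta_rot": [-0.006, 0.007, 0], "linear": [0.007, -0.003, 0.045], "gripper": 0}, {"delta_rot": [0, 0, 0], "linear": [0, 0, 0.04], "gripper": 0}, {"delta_rot": [0, 0, 0], "linear": [0, 0, 0.018], "gripper": 0}, {"delta_rot": [0, 0, 0], "linear": [0, 0, 0], "gripper": 0.4}, {"delta_rot": [0, 0, 0], "linear": [0, 0, 0], "gripper": 0.4}, {"delta_rot": [0, 0, 0], "linear": [0, 0, -0.04], "gripper": 0.4}, {"delta_rot": [0, 0, 0], "linear": [0, 0, -0.055], "gripper": 0.4}, {"delta_rot": [0, 0, 0], "linear": [0, 0, -0.03], "gripper": 0.7}]}}

```text
time: 34.33
position: [0.622, 0.0267, 0.2552]
orientation: [3.136, -0.001, 0.702]
wrist_force: [0.9, -1.1, -0.7]
gripper_width: 0.0512
```

Emit:
{"name": "arm_command", "arguments": {"moves": [{"delta_rot": [0, 0, 0], "linear": [-0.055, 0.017, 0], "gripper": 0.7}, {"delta_rot": [0, 0, 0], "linear": [-0.055, 0.017, 0], "gripper": 0.7}, {"delta_rot": [0, 0, 0], "linear": [-0.055, 0.017, 0], "gripper": 0.7}, {"delta_rot": [0, 0, 0.18], "linear": [-0.05, 0.017, 0], "gripper": 0.7}, {"delta_rot": [0, 0, 0.17], "linear": [-0.03, 0.01, 0], "gripper": 0.7}]}}

```text
time: 34.95
position: [0.4779, -0.1946, 0.2616]
orientation: [3.127, -0.012, 0.344]
wrist_force: [-0.1, 0.3, 0.1]
gripper_width: 0.0595
```

Run:
```python
from off import *
ft=grab_frame("top"); crop(ft,230,160,60,60,9,"pics/c7.png")
offcuts(ft)
plan([.479,-.3157,.10],.35)
```

```text
turn [ 0.0153 -0.0096 -0.0136] | shift cur axes [-0.0379  0.1109  0.1629] | shift in target axes [-0.0379  0.1129  0.1616] | pos [ 0.4759 -0.1967  0.2616] yaw 0.33642704031592086 q6 0.6266132891699518
```

View pics/c7.png

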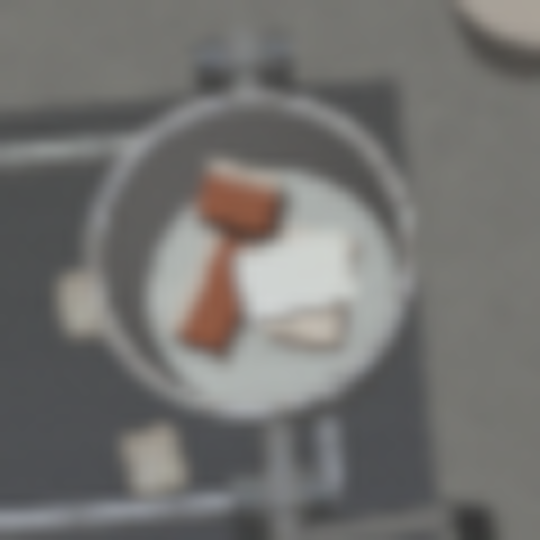

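Run:
```python
from off import *
import pickle
ft=grab_frame("top"); f0,_=pickle.load(open("f0.pkl","rb"))
fs=grab_frame("side")
a=f0["image"][165:255,225:300,::-1]; b=ft["image"][165:255,225:300,::-1]
cv2.imwrite("pics/cmp.png",cv2.resize(np.hstack([a,b]),None,fx=5,fy=5,interpolation=cv2.INTER_CUBIC))
crop(fs,250,140,160,200,3,"pics/c8.png")
```

```text
(no output)
```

View pics/cmp.png

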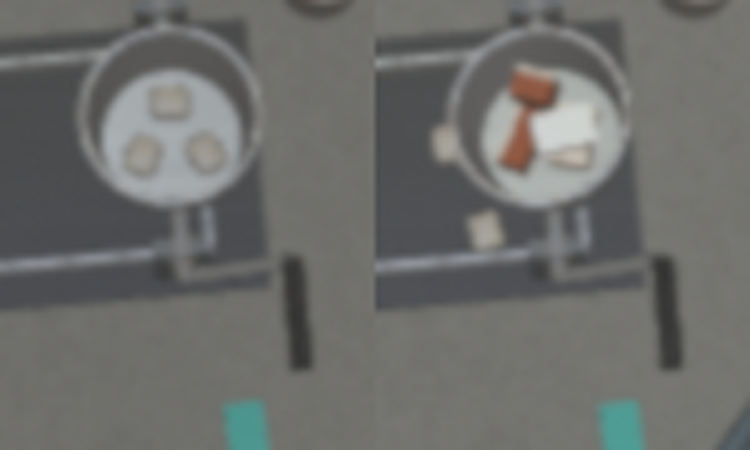

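View pics/c8.png

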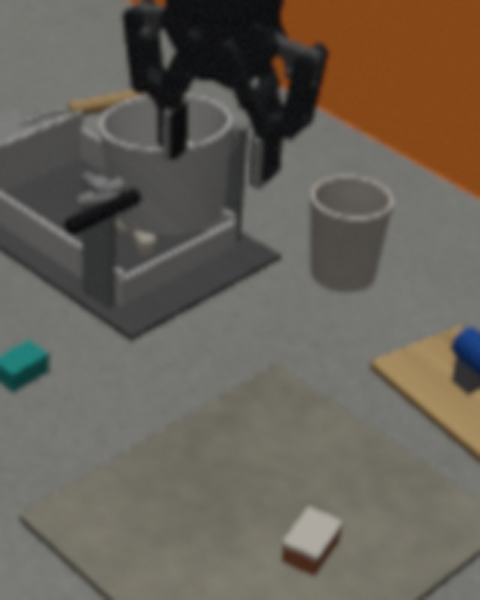

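Emit:
{"name": "arm_command", "arguments": {"moves": [{"delta_rot": [0.02, -0.01, 0], "linear": [-0.019, 0.055, 0.02], "gripper": 0.7}, {"delta_rot": [0, 0, 0], "linear": [-0.019, 0.056, 0.03], "gripper": 0.7}, {"delta_rot": [0, 0, 0], "linear": [0, 0, 0.04], "gripper": 0.7}, {"delta_rot": [0, 0, 0], "linear": [0, 0, 0.04], "gripper": 0.7}, {"delta_rot": [0, 0, 0], "linear": [0, 0, 0], "gripper": 0.7}]}}

```text
time: 35.72
position: [0.4865, -0.3104, 0.1316]
orientation: [-3.14, -0.008, 0.366]
wrist_force: [-0.1, 1.1, -0.3]
gripper_width: 0.0597
```

Run:
```python
from off import *
plan([.479,-.3157,.05],.34)
fs=grab_frame("side"); print(proj(fs,[.479,-.3157,.03]))
```

```text
turn [-0.0022 -0.0084  0.0255] | shift cur axes [-0.0096  0.0024  0.0815] | shift in target axes [-0.0089  0.0025  0.0816] | pos [ 0.4865 -0.3104  0.1316] yaw 0.36553787396489956 q6 0.43502648083829093
[354.3698 316.5842]
```

Emit:
{"name": "arm_command", "arguments": {"moves": [{"delta_rot": [0, -0.008, 0.025], "linear": [-0.009, 0.002, 0.04], "gripper": 0.7}, {"delta_rot": [0, 0, 0], "linear": [0, 0, 0.04], "gripper": 0.7}, {"delta_rot": [0, 0, 0], "linear": [0, 0, 0], "gripper": 0.7}]}}

```text
time: 36.15
position: [0.4865, -0.3188, 0.0603]
orientation: [3.128, -0.009, 0.346]
wrist_force: [-0.0, 0.3, 1.2]
gripper_width: 0.0597
```

Run:
```python
from off import *
plan([.479,-.3157,.013],.34)
```

```text
turn [ 0.0137 -0.0086  0.0058] | shift cur axes [-0.0064 -0.0061  0.0472] | shift in target axes [-0.006  -0.0054  0.0473] | pos [ 0.4865 -0.3188  0.0603] yaw 0.34585526601582206 q6 0.451032419697333
```

Emit:
{"name": "arm_command", "arguments": {"moves": [{"delta_rot": [0.015, -0.009, 0.006], "linear": [-0.006, -0.006, 0.01], "gripper": 0.7}, {"delta_rot": [0, 0, 0], "linear": [0, 0, 0.01], "gripper": 0.7}, {"delta_rot": [0, 0, 0], "linear": [0, 0, 0], "gripper": 0.7}]}}

```text
time: 36.52
position: [0.482, -0.3172, 0.0451]
orientation: [3.135, -0.003, 0.341]
wrist_force: [0.0, -0.6, 0.7]
gripper_width: 0.0596
```

Run:
```python
from off import *
plan([.479,-.3157,.013],.34)
```

```text
turn [ 0.0063 -0.0034  0.0014] | shift cur axes [-0.0024 -0.0026  0.0321] | shift in target axes [-0.0023 -0.0024  0.0321] | pos [ 0.482  -0.3172  0.0451] yaw 0.3413999838278958 q6 0.4538042119501643
```

Emit:
{"name": "arm_command", "arguments": {"moves": [{"delta_rot": [0.007, -0.003, 0], "linear": [-0.003, -0.003, 0.017], "gripper": 0.7}, {"delta_rot": [0, 0, 0], "linear": [0, 0, 0.016], "gripper": 0.7}, {"delta_rot": [0, 0, 0], "linear": [0, 0, 0], "gripper": 0.2}, {"delta_rot": [0, 0, 0], "linear": [0, 0, 0], "gripper": 0}, {"delta_rot": [0, 0, 0], "linear": [0, 0, 0], "gripper": 0}, {"delta_rot": [0, 0, 0], "linear": [0, 0, 0], "gripper": 0}]}}

```text
time: 37.28
position: [0.4785, -0.3159, 0.0106]
orientation: [-3.142, -0.001, 0.341]
wrist_force: [-0.6, 0.6, -0.3]
gripper_width: 0.0251
```

Emit:
{"name": "arm_command", "arguments": {"moves": [{"delta_rot": [0, 0, 0], "linear": [0, 0, -0.04], "gripper": 0}, {"delta_rot": [0, 0, 0], "linear": [0, 0, -0.06], "gripper": 0}, {"delta_rot": [0, 0, 0], "linear": [0, 0, -0.06], "gripper": 0}, {"delta_rot": [0, 0, 0], "linear": [0, 0, -0.06], "gripper": 0}, {"delta_rot": [0, 0, 0], "linear": [0, 0, -0.02], "gripper": 0}, {"delta_rot": [0, 0, 0], "linear": [0, 0, 0], "gripper": 0}]}}

```text
time: 38.02
position: [0.478, -0.3156, 0.2585]
orientation: [-3.141, -0.001, 0.341]
wrist_force: [-0.4, -0.2, -0.5]
gripper_width: 0.0248
```

Run:
```python
from off import *
plan([.606,.033,.13],.34)
```

```text
turn [-0.0001 -0.0008  0.0012] | shift cur axes [ 0.2372 -0.2856  0.1287] | shift in target axes [ 0.237  -0.286   0.1285] | pos [ 0.478  -0.3156  0.2585] yaw 0.3412196296088581 q6 0.4507176203775464
```

Emit:
{"name": "arm_command", "arguments": {"moves": [{"delta_rot": [0, 0, 0], "linear": [0.043, -0.052, 0], "gripper": 0}, {"delta_rot": [0, 0, 0], "linear": [0.043, -0.052, 0], "gripper": 0}, {"delta_rot": [0, 0, 0], "linear": [0.043, -0.052, 0], "gripper": 0}, {"delta_rot": [0, 0, 0], "linear": [0.043, -0.052, 0], "gripper": 0}, {"delta_rot": [0, 0, 0], "linear": [0.04, -0.05, 0], "gripper": 0}, {"delta_rot": [0, 0, 0], "linear": [0, 0, 0], "gripper": 0}, {"delta_rot": [0, 0, 0], "linear": [0, 0, 0], "gripper": 0}]}}

```text
time: 38.9
position: [0.5829, -0.0145, 0.2463]
orientation: [-3.132, 0.012, 0.338]
wrist_force: [-0.2, -0.1, 0.1]
gripper_width: 0.0253
```

Run:
```python
from off import *
plan([.606,.03,.13],.34)
```

```text
turn [-0.0097  0.0121 -0.0023] | shift cur axes [ 0.0379 -0.0333  0.1162] | shift in target axes [ 0.0366 -0.0343  0.1163] | pos [ 0.5829 -0.0145  0.2463] yaw 0.33773344365682023 q6 1.0155547275182293
```

Emit:
{"name": "arm_command", "arguments": {"moves": [{"delta_rot": [-0.01, 0.012, 0], "linear": [0.037, -0.033, 0], "gripper": 0}, {"delta_rot": [0, 0, 0], "linear": [0, 0, 0], "gripper": 0}, {"delta_rot": [0, 0, 0], "linear": [0, 0, 0], "gripper": 0}]}}

```text
time: 39.28
position: [0.606, 0.0249, 0.2435]
orientation: [-3.142, 0.004, 0.332]
wrist_force: [-0.5, 0.1, 0.1]
gripper_width: 0.0251
```

Run:
```python
from off import *
plan([.606,.03,.135],.34)
```

```text
turn [-0.      0.0043 -0.0081] | shift cur axes [ 0.0022 -0.0048  0.1085] | shift in target axes [ 0.0017 -0.0048  0.1085] | pos [0.606  0.0249 0.2435] yaw 0.33188172779137814 q6 1.0976900800343963
```

Emit:
{"name": "arm_command", "arguments": {"moves": [{"delta_rot": [0, 0.004, 0], "linear": [0.002, -0.004, 0.045], "gripper": 0}, {"delta_rot": [0, 0, 0], "linear": [0, 0, 0.04], "gripper": 0}, {"delta_rot": [0, 0, 0], "linear": [0, 0, 0.02], "gripper": 0}, {"delta_rot": [0, 0, 0], "linear": [0, 0, 0], "gripper": 0.38}, {"delta_rot": [0, 0, 0], "linear": [0, 0, 0], "gripper": 0.38}, {"delta_rot": [0, 0, 0], "linear": [0, 0, -0.04], "gripper": 0.38}, {"delta_rot": [0, 0, 0], "linear": [0, 0, -0.055], "gripper": 0.38}, {"delta_rot": [0, 0, 0], "linear": [0, 0, -0.03], "gripper": 0.38}]}}

```text
time: 40.28
position: [0.6048, 0.019, 0.2667]
orientation: [3.139, 0.0, 0.32]
wrist_force: [0.2, 0.3, 0.1]
gripper_width: 0.0324
```

Emit:
{"name": "arm_command", "arguments": {"moves": [{"delta_rot": [0, 0, 0], "linear": [-0.06, 0.02, 0], "gripper": 0}, {"delta_rot": [0, 0, 0], "linear": [-0.06, 0.02, 0], "gripper": 0}, {"delta_rot": [0, 0, 0], "linear": [-0.05, 0.04, 0], "gripper": 0}, {"delta_rot": [0, 0, 0], "linear": [-0.05, 0.04, 0], "gripper": 0}]}}

```text
time: 40.78
position: [0.4386, -0.1632, 0.2766]
orientation: [3.125, -0.017, 0.326]
wrist_force: [-0.1, -1.7, 0.3]
gripper_width: 0.0004
```

Run:
```python
from off import *
import pickle
ft=grab_frame("top"); f0,_=pickle.load(open("f0.pkl","rb"))
fs=grab_frame("side"); print(get_state()["position"])
a=f0["image"][165:255,225:300,::-1]; b=ft["image"][165:255,225:300,::-1]
cv2.imwrite("pics/cmp2.png",cv2.resize(np.hstack([a,b]),None,fx=5,fy=5,interpolation=cv2.INTER_CUBIC))
crop(fs,190,140,210,150,3.5,"pics/c9.png")
```

```text
[ 0.437  -0.1668  0.2765]
```

View pics/cmp2.png

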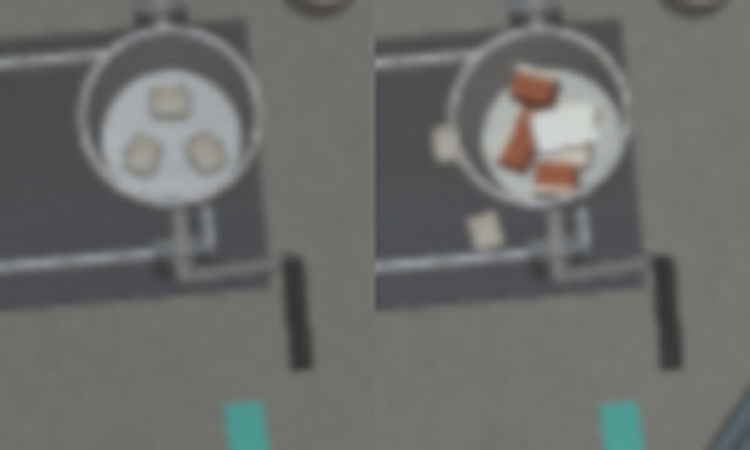

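View pics/c9.png

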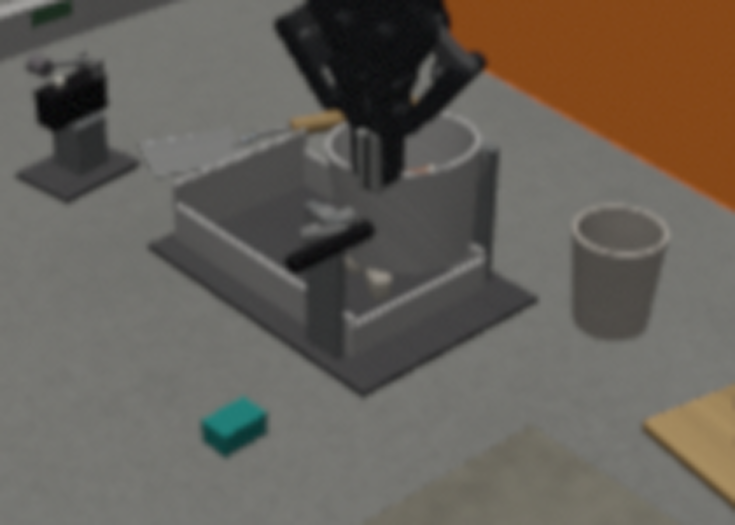

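```bash
cat > tilt.py <<'E'
from h import *
import pickle
f0,s0=pickle.load(open("f0.pkl","rb"))
ft=grab_frame("top");fs=grab_frame("side")
def cen(f,x0,x1,y0,y1,t):
    g=cv2.cvtColor(f["image"],cv2.COLOR_RGB2GRAY)[y0:y1,x0:x1].astype(float); w=np.clip(t-g,0,None); ys,xs=np.mgrid[y0:y1,x0:x1]
    return (w*xs).sum()/w.sum(),(w*ys).sum()/w.sum()
R1=(279,291,218,242,60); R2=(270,302,202,224,30)
for a,b in((f0,s0),(ft,fs)):
    p=cen(a,*R1);q=cen(b,*R2);print(p,q,tri(a,p,b,q))
E
python3 tilt.py
```

```text
(np.float64(283.8251366120219), np.float64(227.7431693989071)) (np.float64(284.38856181665267), np.float64(213.46930193439866)) [ 0.489  -0.05    0.1439]
(np.float64(282.6350364963504), np.float64(224.13138686131387)) (np.float64(283.14980544747084), np.float64(210.91342412451363)) [ 0.496  -0.0436  0.146 ]
```

Run:
```python
from off import *
plan([.487,-.052,.20],.32)
```

```text
turn [ 0.0151 -0.0166  0.0016] | shift cur axes [ 0.079  -0.0914  0.076 ] | shift in target axes [ 0.0801 -0.0903  0.076 ] | pos [ 0.4393 -0.163   0.276 ] yaw 0.32170785016002634 q6 0.6515175307227744
```

Emit:
{"name": "arm_command", "arguments": {"moves": [{"delta_rot": [0.015, -0.016, 0], "linear": [0.04, -0.045, 0.02], "gripper": 0}, {"delta_rot": [0, 0, 0], "linear": [0.038, -0.044, 0.03], "gripper": 0}, {"delta_rot": [0, 0, 0], "linear": [0, 0, 0], "gripper": 0}, {"delta_rot": [0, 0, 0], "linear": [0, 0, 0], "gripper": 0}]}}

```text
time: 41.48
position: [0.4905, -0.0488, 0.2283]
orientation: [3.138, -0.007, 0.324]
wrist_force: [0.2, 0.2, 0.2]
gripper_width: -0.0001
```

Run:
```python
from off import *
plan([.487,-.052,.17],.32)
```

```text
turn [ 0.004  -0.0069  0.0044] | shift cur axes [-0.0048  0.0017  0.0583] | shift in target axes [-0.0044  0.0019  0.0583] | pos [ 0.4905 -0.0488  0.2283] yaw 0.3244264097588134 q6 0.9195316418048597
```

Emit:
{"name": "arm_command", "arguments": {"moves": [{"delta_rot": [0.004, -0.007, 0], "linear": [-0.004, 0.002, 0.03], "gripper": 0}, {"delta_rot": [0, 0, 0], "linear": [0, 0, 0.03], "gripper": 0}, {"delta_rot": [0, 0, 0], "linear": [0, 0, 0.006], "gripper": 0}, {"delta_rot": [0, 0, 0], "linear": [0, 0, 0.006], "gripper": 0}]}}

```text
time: 41.98
position: [0.491, -0.054, 0.1596]
orientation: [3.135, -0.007, 0.324]
wrist_force: [-0.2, 0.5, 0.9]
gripper_width: -0.0001
```

Emit:
{"name": "arm_command", "arguments": {"moves": [{"delta_rot": [0, 0, 0], "linear": [0, 0, 0.005], "gripper": 0}, {"delta_rot": [0, 0, 0], "linear": [0, 0, 0.005], "gripper": 0}]}}

```text
time: 42.22
position: [0.4926, -0.0555, 0.1519]
orientation: [3.132, -0.01, 0.324]
wrist_force: [-10.0, 1.4, 33.2]
gripper_width: -0.0002
```

Emit:
{"name": "arm_command", "arguments": {"moves": [{"delta_rot": [0, 0, 0], "linear": [0, 0, -0.03], "gripper": 0}, {"delta_rot": [0, 0, 0], "linear": [0, 0, -0.05], "gripper": 0}, {"delta_rot": [0, 0, 0], "linear": [0, 0, -0.03], "gripper": 0}, {"delta_rot": [0, 0, 0], "linear": [-0.05, -0.02, 0], "gripper": 0}, {"delta_rot": [0, 0, 0], "linear": [-0.05, -0.02, 0], "gripper": 0}]}}

```text
time: 42.85
position: [0.385, -0.0489, 0.2647]
orientation: [3.131, -0.014, 0.325]
wrist_force: [-0.5, 0.1, 0.9]
gripper_width: -0.0003
```

```bash
python3 tilt.py
python3 - <<'E'
from off import *
import pickle
ft=grab_frame("top"); f0,s0=pickle.load(open("f0.pkl","rb"))
fs=grab_frame("side"); print(get_state()["position"])
a=f0["image"][165:255,225:300,::-1]; b=ft["image"][165:255,225:300,::-1]
cv2.imwrite("pics/cmp3.png",cv2.resize(np.hstack([a,b]),None,fx=5,fy=5,interpolation=cv2.INTER_CUBIC))
a=s0["image"][165:255,260:340,::-1]; b=fs["image"][165:255,260:340,::-1]
cv2.imwrite("pics/cmp3s.png",cv2.resize(np.hstack([a,b]),None,fx=5,fy=5,interpolation=cv2.INTER_CUBIC))
cv2.imwrite("pics/t9.png",ft["image"][:,:,::-1])
E
```

```text
(np.float64(283.8251366120219), np.float64(227.7431693989071)) (np.float64(284.38856181665267), np.float64(213.46930193439866)) [ 0.489  -0.05    0.1439]
(np.float64(283.3510638297872), np.float64(222.31914893617022)) (np.float64(284.41011235955057), np.float64(213.47471910112358)) [ 0.5011 -0.0452  0.138 ]
[ 0.3858 -0.049   0.265 ]
```

View pics/cmp3.png

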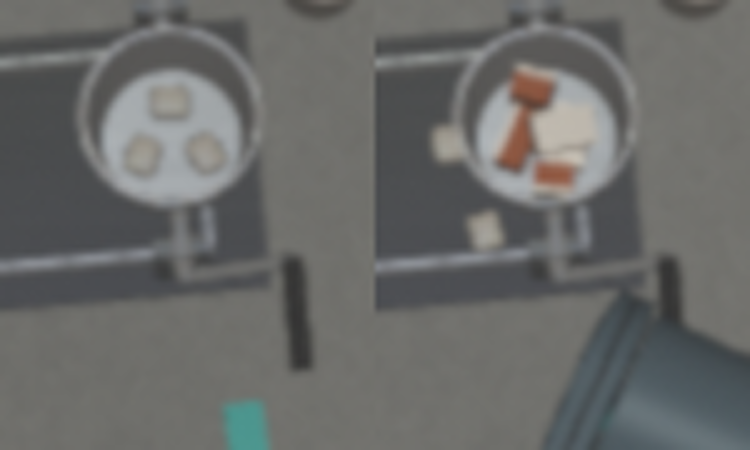

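View pics/cmp3s.png

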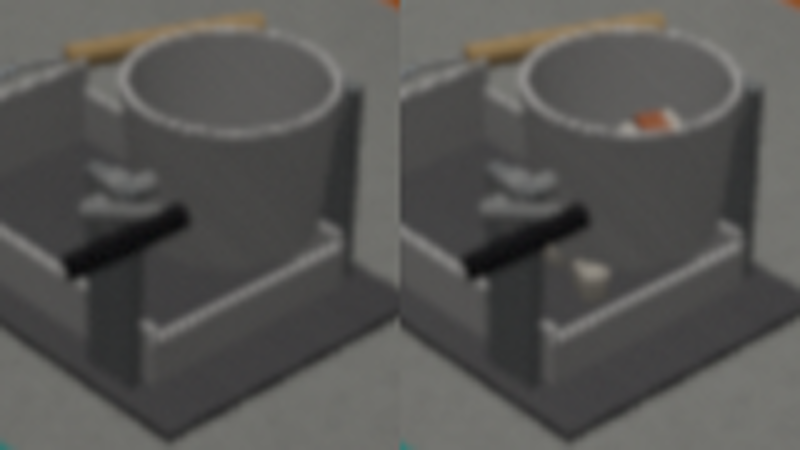

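View pics/t9.png

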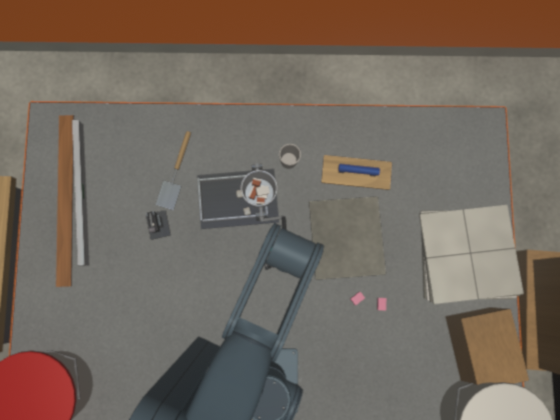

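Run:
```python
from h import *
ft=grab_frame("top");fs=grab_frame("side")
print(tri(ft,(140+170/14,200+418/14),fs,(190+155/14,148+148/14)))
print("spot",tri(ft,(140+180/14,200+343/14),fs,(190+238/14,148+205/14)))
for p in((150,180),(120,440),(220,420),(205,440),(120,400)): print(p,ray(ft,(140+p[0]/14,200+p[1]/14),.12))
print(ray(fs,(190+155/14,148+148/14),.12))
crop(ft,140,200,40,45,14,"pics/sw2.png"); crop(fs,190,148,50,40,14,"pics/sw2s.png")
```

```text
[0.4821 0.3692 0.12  ]
spot [0.5018 0.3724 0.0993]
(150, 180) [0.5365 0.3762 0.12  ]
(120, 440) [0.4765 0.3805 0.12  ]
(220, 420) [0.4813 0.358  0.12  ]
(205, 440) [0.4767 0.3612 0.12  ]
(120, 400) [0.4857 0.3809 0.12  ]
[0.4825 0.3691 0.12  ]
```

View pics/sw2.png

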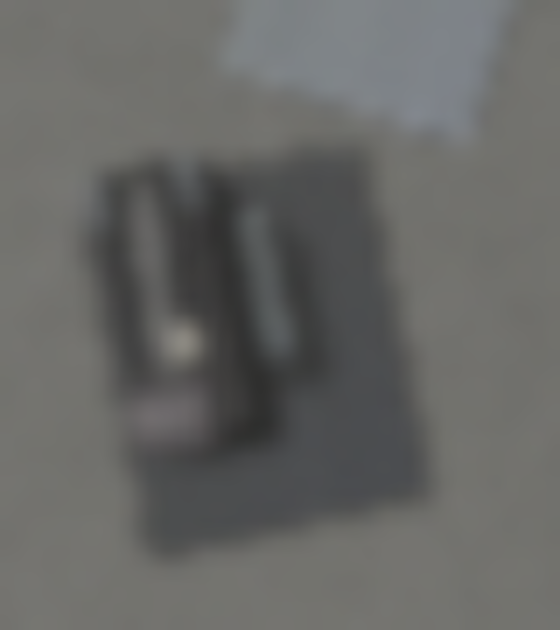

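Run:
```python
from off import *
plan([.482,.369,.2],.325)
```

```text
turn [ 0.011  -0.0146 -0.0012] | shift cur axes [ 0.2224 -0.367   0.0639] | shift in target axes [ 0.2237 -0.366   0.0647] | pos [ 0.3869 -0.0493  0.2647] yaw 0.3239037942711518 q6 0.83011017046666
```

Emit:
{"name": "arm_command", "arguments": {"moves": [{"delta_rot": [0.011, -0.014, 0], "linear": [0.032, -0.052, 0], "gripper": 0}, {"delta_rot": [0, 0, 0], "linear": [0.032, -0.052, 0], "gripper": 0}, {"delta_rot": [0, 0, 0], "linear": [0.032, -0.052, 0], "gripper": 0}, {"delta_rot": [0, 0, 0], "linear": [0.032, -0.052, 0], "gripper": 0}, {"delta_rot": [0, 0, 0], "linear": [0.032, -0.052, 0], "gripper": 0}, {"delta_rot": [0, 0, 0], "linear": [0.032, -0.052, 0], "gripper": 0}, {"delta_rot": [0, 0, 0], "linear": [0, 0, 0], "gripper": 0}, {"delta_rot": [0, 0, 0], "linear": [0, 0, 0], "gripper": 0}]}}

```text
time: 44.15
position: [0.4832, 0.3158, 0.2593]
orientation: [3.14, 0.001, 0.318]
wrist_force: [0.1, -0.3, 0.8]
gripper_width: 0.0002
```

Run:
```python
from off import *
plan([.482,.369,.18],.325)
```

```text
turn [ 0.0018  0.001  -0.0066] | shift cur axes [ 0.0155 -0.051   0.0792] | shift in target axes [ 0.0158 -0.0508  0.0793] | pos [0.4832 0.3158 0.2593] yaw 0.31837192546098825 q6 1.6395090113841397
```

Emit:
{"name": "arm_command", "arguments": {"moves": [{"delta_rot": [0, 0, 0], "linear": [0.008, -0.026, 0], "gripper": 0}, {"delta_rot": [0, 0, 0], "linear": [0.008, -0.024, 0.02], "gripper": 0}, {"delta_rot": [0, 0, 0], "linear": [0, 0, 0.03], "gripper": 0}, {"delta_rot": [0, 0, 0], "linear": [0, 0, 0.01], "gripper": 0}, {"delta_rot": [0, 0, 0], "linear": [0, 0, 0], "gripper": 0}, {"delta_rot": [0, 0, 0], "linear": [0, 0, 0], "gripper": 0}]}}

```text
time: 44.9
position: [0.4865, 0.3634, 0.1997]
orientation: [3.139, -0.001, 0.309]
wrist_force: [0.1, -0.4, 0.8]
gripper_width: 0.0001
```

Run:
```python
from off import *
plan([.482,.369,.14],.325)
```

```text
turn [ 0.0027 -0.0014 -0.0158] | shift cur axes [-0.0026 -0.0069  0.0597] | shift in target axes [-0.0024 -0.0068  0.0597] | pos [0.4865 0.3634 0.1997] yaw 0.30920107372934225 q6 1.722092432457704
```

Emit:
{"name": "arm_command", "arguments": {"moves": [{"delta_rot": [0.003, -0.001, -0.016], "linear": [-0.004, -0.006, 0.02], "gripper": 0}, {"delta_rot": [0, 0, 0], "linear": [0, 0, 0.02], "gripper": 0}, {"delta_rot": [0, 0, 0], "linear": [0, 0, 0.01], "gripper": 0}, {"delta_rot": [0, 0, 0], "linear": [0, 0, 0], "gripper": 0}, {"delta_rot": [0, 0, 0], "linear": [0, 0, 0], "gripper": 0}]}}

```text
time: 45.52
position: [0.4848, 0.3682, 0.1551]
orientation: [-3.14, -0.012, 0.323]
wrist_force: [0.7, -1.1, 0.4]
gripper_width: 0.0002
```

Run:
```python
from off import *
plan([.482,.369,.129],.325)
fs=grab_frame("side");crop(fs,170,115,80,80,7,"pics/d1.png")
print(get_state()["wrist_force"])
```

```text
turn [-0.0019 -0.0116 -0.0016] | shift cur axes [-0.0028 -0.0016  0.0261] | shift in target axes [-0.0025 -0.0016  0.0261] | pos [0.4848 0.3682 0.1551] yaw 0.32342951397512754 q6 1.7137099000598621
[ 0.3945 -0.2326  0.8496]
```

View pics/d1.png

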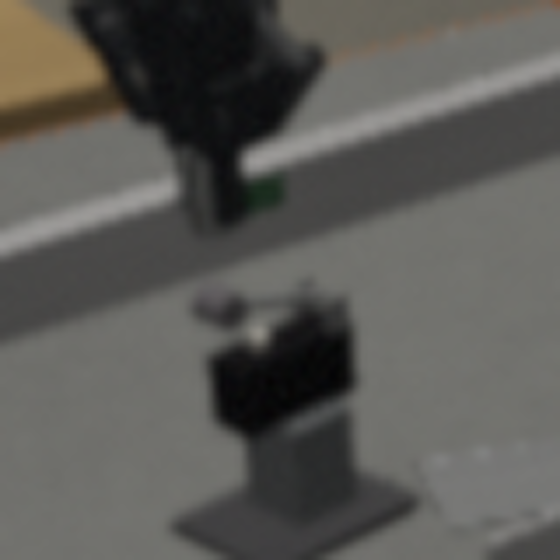

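The closed fingertips at crop (215,225) are directly above the roller at (215,303). I descend in small steps, watching the force.

Emit:
{"name": "arm_command", "arguments": {"moves": [{"delta_rot": [0, -0.01, 0], "linear": [-0.003, -0.001, 0.005], "gripper": 0}, {"delta_rot": [0, 0, 0], "linear": [0, 0, 0.008], "gripper": 0}, {"delta_rot": [0, 0, 0], "linear": [0, 0, 0.006], "gripper": 0}, {"delta_rot": [0, 0, 0], "linear": [0, 0, 0], "gripper": 0}, {"delta_rot": [0, 0, 0], "linear": [0, 0, 0], "gripper": 0}]}}

```text
time: 46.2
position: [0.4818, 0.3685, 0.1354]
orientation: [-3.14, -0.002, 0.324]
wrist_force: [0.4, 0.4, -0.1]
gripper_width: -0.0001
```

Emit:
{"name": "arm_command", "arguments": {"moves": [{"delta_rot": [0, 0, 0], "linear": [0, 0, 0.002], "gripper": 0}, {"delta_rot": [0, 0, 0], "linear": [0, 0, 0], "gripper": 0}]}}

```text
time: 46.45
position: [0.4819, 0.3686, 0.1335]
orientation: [-3.14, -0.002, 0.324]
wrist_force: [0.3, 0.4, -0.0]
gripper_width: -0.0001
```

Emit:
{"name": "arm_command", "arguments": {"moves": [{"delta_rot": [0, 0, 0], "linear": [0, 0, 0.002], "gripper": 0}, {"delta_rot": [0, 0, 0], "linear": [0, 0, 0.002], "gripper": 0}, {"delta_rot": [0, 0, 0], "linear": [0, 0, 0], "gripper": 0}]}}

```text
time: 46.82
position: [0.482, 0.3686, 0.1294]
orientation: [-3.139, -0.003, 0.324]
wrist_force: [-1.0, -0.1, -0.2]
gripper_width: 0.0002
```

Emit:
{"name": "arm_command", "arguments": {"moves": [{"delta_rot": [0, 0, 0], "linear": [0, 0, 0.002], "gripper": 0}, {"delta_rot": [0, 0, 0], "linear": [0, 0, 0], "gripper": 0}]}}

```text
time: 47.08
position: [0.482, 0.3687, 0.1275]
orientation: [-3.139, -0.003, 0.324]
wrist_force: [0.2, -0.2, 1.0]
gripper_width: -0.0004
```

Emit:
{"name": "arm_command", "arguments": {"moves": [{"delta_rot": [0, 0, 0], "linear": [0, 0, 0.002], "gripper": 0}, {"delta_rot": [0, 0, 0], "linear": [0, 0, 0], "gripper": 0}]}}

```text
time: 47.32
position: [0.4818, 0.3687, 0.1258]
orientation: [-3.139, -0.002, 0.324]
wrist_force: [-0.4, -0.6, 2.5]
gripper_width: 0.0
```

Emit:
{"name": "arm_command", "arguments": {"moves": [{"delta_rot": [0, 0, 0], "linear": [0, 0, 0.002], "gripper": 0}, {"delta_rot": [0, 0, 0], "linear": [0, 0, 0], "gripper": 0}]}}

```text
time: 47.58
position: [0.4815, 0.3687, 0.1239]
orientation: [-3.139, -0.002, 0.324]
wrist_force: [-1.4, -0.5, 4.1]
gripper_width: 0.0001
```

Emit:
{"name": "arm_command", "arguments": {"moves": [{"delta_rot": [0, 0, 0], "linear": [0, 0, 0.002], "gripper": 0}, {"delta_rot": [0, 0, 0], "linear": [0, 0, 0], "gripper": 0}]}}

```text
time: 47.82
position: [0.4812, 0.3686, 0.1221]
orientation: [-3.139, -0.002, 0.324]
wrist_force: [-1.6, 0.1, 4.3]
gripper_width: -0.0003
```

Run:
```python
from off import *
for i in range(4):
    fs=grab_frame("side");s=get_state();print(s["wrist_force"],s["position"][2])
crop(fs,170,115,80,80,7,"pics/d2.png")
```

```text
[-2.167  -0.1991  4.2723] 0.12217021220938612
[-1.7984 -1.4005  4.4771] 0.12221074265066655
[-2.8585 -0.8278  3.7395] 0.12220551059786883
[-2.9014 -0.2421  5.3324] 0.12221058930342663
```

View pics/d2.png

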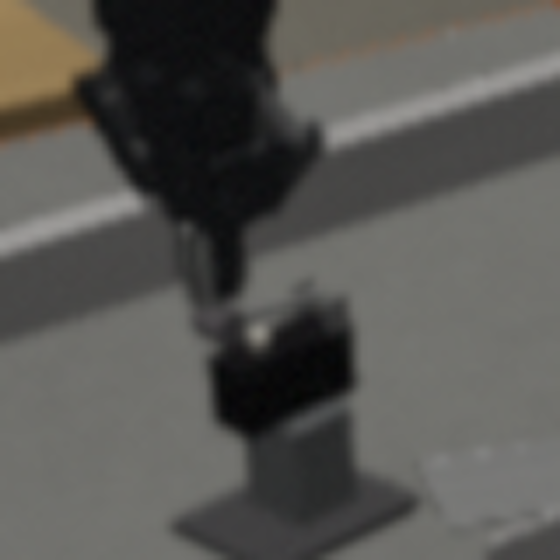

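Emit:
{"name": "arm_command", "arguments": {"moves": [{"delta_rot": [0, 0, 0], "linear": [0, 0, 0.0015], "gripper": 0}, {"delta_rot": [0, 0, 0], "linear": [0, 0, 0], "gripper": 0}, {"delta_rot": [0, 0, 0], "linear": [0, 0, 0], "gripper": 0}, {"delta_rot": [0, 0, 0], "linear": [0, 0, 0], "gripper": 0}, {"delta_rot": [0, 0, 0], "linear": [0, 0, 0], "gripper": 0}]}}

```text
time: 48.65
position: [0.481, 0.3686, 0.121]
orientation: [-3.139, -0.001, 0.324]
wrist_force: [-2.8, -1.1, 5.8]
gripper_width: -0.0
```

Run:
```python
from off import *
F=[]
for i in range(3):
    grab_frame("side");s=get_state();F.append(s["wrist_force"][2])
print(F,s["position"])
```

```text
[np.float64(5.782318748220638), np.float64(5.082784628824918), np.float64(5.028020677283431)] [0.4809 0.3686 0.121 ]
```

Emit:
{"name": "arm_command", "arguments": {"moves": [{"delta_rot": [0, 0, 0], "linear": [0, 0, -0.004], "gripper": 0}, {"delta_rot": [0, 0, 0], "linear": [0, 0, -0.008], "gripper": 0}, {"delta_rot": [0, 0, 0], "linear": [0, 0, -0.02], "gripper": 0}, {"delta_rot": [0, 0, 0], "linear": [0, 0, -0.05], "gripper": 0}, {"delta_rot": [0, 0, 0], "linear": [-0.04, 0, -0.03], "gripper": 0}, {"delta_rot": [0, 0, 0], "linear": [-0.05, 0, 0], "gripper": 0}, {"delta_rot": [0, 0, 0], "linear": [0, 0, 0], "gripper": 0}, {"delta_rot": [0, 0, 0], "linear": [0, 0, 0], "gripper": 0}]}}

```text
time: 49.8
position: [0.3958, 0.3391, 0.2365]
orientation: [-3.139, -0.004, 0.323]
wrist_force: [-0.4, 0.1, -0.4]
gripper_width: -0.0002
```

```bash
python3 tilt.py
python3 - <<'E'
from off import *
fs=grab_frame("side");s=get_state();print(s["time"],s["position"],s["wrist_force"])
crop(fs,170,115,200,150,4,"pics/e1.png")
ft=grab_frame("top");crop(ft,140,150,160,110,5,"pics/e2.png")
E
```

```text
(np.float64(283.8251366120219), np.float64(227.7431693989071)) (np.float64(284.38856181665267), np.float64(213.46930193439866)) [ 0.489  -0.05    0.1439]
(np.float64(283.77884615384613), np.float64(227.78846153846155)) (np.float64(284.2776304155615), np.float64(213.54553492484527)) [ 0.4889 -0.0499  0.1437]
49.95 [0.3959 0.339  0.2356] [-0.2096  0.3583  1.2622]
```

View pics/e1.png

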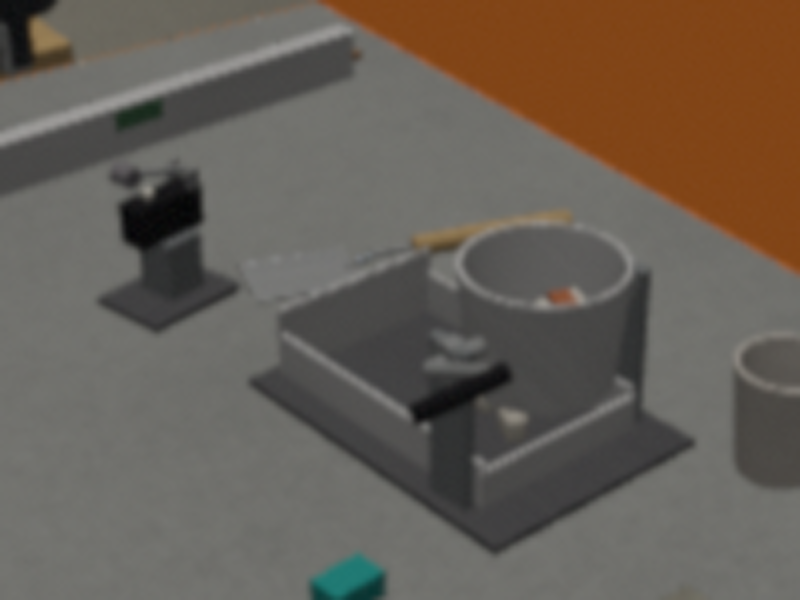

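View pics/e2.png

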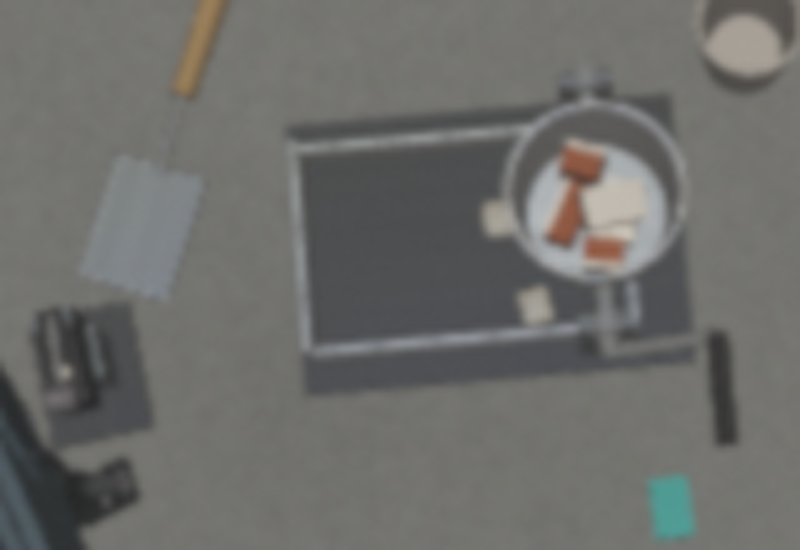

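```bash
python3 -c "
from station import *
print(sign_off())"
```

```text
the job is handed in; nothing more can be done
None
```

The job is done and handed in at about 50 s of the 210 s allowed; sign-off reports no verdict.

**What I did**
- **Pot:** I tipped it by the handle to about 2.27 rad, so all three stones fell into the tray, then stood it back against its stop.
- **Offcuts:** All five white-glazed offcuts from the tile went into the pot. The pink and turquoise look-alikes were left alone.
- **Switch:** I pressed the roller about 8–9 mm (5–6 N at the wrist), held it for over half a second, and let it spring back.

**Last checks**
- **Pot upright:** The handle is back at its starting place within 0.3 mm.
- **Offcuts:** Five are visible in the pot.
- **Stones:** All three are in the tray, two seen from the top and the third, under the pot, only from the side.
- **Surroundings:** The switch lever looks raised and free, nothing touches the arm, and the cup and scraper look unmoved. The float was outside the final crops; it was in place in the full top view before the switch press.

**What disagreed**
- **Pot tilt while loading:** It had crept to about 0.07–0.1 rad after the fourth offcut. I pressed the handle back to the stop (33 N at the fingertips) before using the switch.
- **Pivot position:** The estimates from the rim and from the handle differed by about 6 mm along the axle, so I used a value in between.
- **Press depth:** It comes from force and TCP height only; I had no direct reading of the lever angle.

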